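# Load the indexed water sampler

### The job

Free the sample carousel by lifting the lock lever's yellow collar and pushing the lever fully over, away from the loading side. Then load every sample bottle on the bench: stand it upright in the empty pocket at the loading station (the notch in the clear cover, by the yellow mark) and, after each bottle, push the carousel round by its orange posts to the next detent, so that at the end all the bottles are under the cover and an empty pocket is at rest at the loading station. Leave the lever over, and leave the other things on the bench where they are.

Things in the scene. Friction and masses are not known exactly. Their poses are not given: they have to be found in the camera images.
- axis (a point): Point on the vertical axis of the round sample carousel, at pocket-floor height (34 mm above the bench). The carousel is a grey disc of 352 mm diameter, its top 34 mm above the bench, in a fixed grey housing of 364 mm diameter.
- load (a point): Loading station, 34 mm above the bench, 105 mm from the axis: where the centre of the pocket under the cover's notch lies; a yellow block on the housing's rim marks this side. It is fixed to the housing and does not turn with the carousel. The line from axis to load is called the housing's -x.
- notch (a point): Middle of the back edge of the notch in the fixed clear cover, 45 mm from the axis towards load, on the cover's top. The cover (top 122 mm, frame to 128 mm above the bench) lies over all pockets but the one at load, up to 115 mm sideways of the axis and 85 mm towards the loading side. The notch is 132 mm wide and open at the front.
- carousel (a joint): Turning angle of the carousel, rad, counter-clockwise from above, near 0 at the start. It rests in sprung detents 1.047 rad (60 degrees) apart, a pocket being at load in each; once well over half-way (more than about 35 degrees), the spring draws it on into the next. It turns either way, with 5 to 8 N at the posts. A bolt holds it until the lever is over.
- collar_grip (a point): Centre of the yellow lockout collar (43 mm diameter, 22 mm tall) on the lock lever, 106 mm from the pivot when down; z is the lever's axis. A black knob (28 mm wide) reaches 44 mm beyond this point. Two red gate posts (tops 111 mm above the bench, 14 to 24 mm either side of the lever, level with the pivot) stop the collar's cross pin unless it is held up.
- collar (a joint): How far the collar is lifted along the lever, m: 0 down, 0.019 fully up. A spring of about 3 to 4 N pushes it down. It must be up by 12 mm or more for the lever to pass the gate.
- lever_pivot (a point): Hinge of the lock lever, 30 mm above the bench, on a white console (130 x 90 x 30 mm) beside the carousel; the hinge axis is level and at right angles to the line from axis to load. The console is 250 mm to the right of that line for someone looking from the loading side.
- lever (a joint): Angle of the lock lever, rad (0 to 0.1 as found): 0 leaning 0.3 rad from upright towards the loading side (carousel locked); 0.6 pushed fully over, leaning 0.3 rad away from it (carousel free). Friction keeps it where it is left. With the collar down the gate stops it at about 0.17.
- pocket0 (a point): Floor centre of carousel pocket 0, a white square socket on the disc, 60 mm wide inside, walls 16 mm high and 4 mm thick, 105 mm from the axis; floor 34 mm above the bench. It turns with the carousel.
- pocket1 (a point): Floor centre of carousel pocket 1, a white square socket on the disc, 60 mm wide inside, walls 16 mm high and 4 mm thick, 105 mm from the axis; floor 34 mm above the bench. It turns with the carousel.
- pocket2 (a point): Floor centre of carousel pocket 2, a white square socket on the disc, 60 mm wide inside, walls 16 mm high and 4 mm thick, 105 mm from the axis; floor 34 mm above the bench. It turns with the carousel.
- pocket3 (a point): Floor centre of carousel pocket 3, a white square socket on the disc, 60 mm wide inside, walls 16 mm high and 4 mm thick, 105 mm from the axis; floor 34 mm above the bench. It turns with the carousel.
- pocket4 (a point): Floor centre of carousel pocket 4, a white square socket on the disc, 60 mm wide inside, walls 16 mm high and 4 mm thick, 105 mm from the axis; floor 34 mm above the bench. It turns with the carousel.
- pocket5 (a point): Floor centre of carousel pocket 5, a white square socket on the disc, 60 mm wide inside, walls 16 mm high and 4 mm thick, 105 mm from the axis; floor 34 mm above the bench. It turns with the carousel.
- post0 (a point): Top of one of the six like push posts on the carousel's rim: an upright orange peg, 16 mm diameter, standing 51 mm above the disc (top 85 mm above the bench), 165 mm from the axis. It turns with the carousel; the other five stand every 60 degrees round from it, each half-way between two pockets. Push one sideways to turn the carousel.
- sampleA_mid (a point): Amber glass sample bottle with a blue screw cap and white label: 50 mm diameter, 78 mm tall overall (straight-sided body to 58 mm up, cap 45 mm wide), half full, so heavy at the bottom, about 150 g, standing upright on the bench. This point is its centre, half-way up (39 mm above its base); z is its upright axis. None: this bottle is absent today.
- sampleB_mid (a point): Amber glass sample bottle with a blue screw cap and white label: 50 mm diameter, 78 mm tall overall (straight-sided body to 58 mm up, cap 45 mm wide), half full, so heavy at the bottom, about 150 g, standing upright on the bench. This point is its centre, half-way up (39 mm above its base); z is its upright axis. None: this bottle is absent today.
- sampleC_mid (a point): Amber glass sample bottle with a blue screw cap and white label: 50 mm diameter, 78 mm tall overall (straight-sided body to 58 mm up, cap 45 mm wide), half full, so heavy at the bottom, about 150 g, standing upright on the bench. This point is its centre, half-way up (39 mm above its base); z is its upright axis. None: this bottle is absent today.
- sampleD_mid (a point): Amber glass sample bottle with a blue screw cap and white label: 50 mm diameter, 78 mm tall overall (straight-sided body to 58 mm up, cap 45 mm wide), half full, so heavy at the bottom, about 150 g, standing upright on the bench. This point is its centre, half-way up (39 mm above its base); z is its upright axis. None: this bottle is absent today.
- sampleE_mid (a point): Amber glass sample bottle with a blue screw cap and white label: 50 mm diameter, 78 mm tall overall (straight-sided body to 58 mm up, cap 45 mm wide), half full, so heavy at the bottom, about 150 g, standing upright on the bench. This point is its centre, half-way up (39 mm above its base); z is its upright axis. None: this bottle is absent today.
- thermometer: Bystander: silver bench thermometer, 78 x 30 x 85 mm, origin under its centre.
- beaker: Bystander: glass beaker, 76 mm diameter, 95 mm tall, origin under its centre.
- vial_box: Bystander: clear box with black foam and vials, 100 x 170 x 65 mm, origin under its centre.

How it is judged:
By the outcome, as a careful person would: the job done as asked, in the order asked, and still so for the second after the job is handed in, with the robot touching nothing.
Of sampleA, sampleB, sampleC, sampleD, sampleE only 3 to 5 are there at a start; the rules pass over those that are not, and their reading is None.
At some moment in a run one of sampleA, sampleB, sampleC, sampleD, sampleE may be knocked a few centimetres aside while the robot is not near it.
It also fails if it takes over 210 s, if anything falls off the work surface, if the arm or the gripper's body presses on something with over 40 N, if the wrist force passes 120 N, or if a joint passes its speed limit or range.

### The arm

A 6-joint arm with a two-finger parallel gripper is mounted at the origin on the work surface. World frame = base frame: x ahead of the robot, y to its left, z up, the work surface at z = 0. Lengths are in mm, angles in rad, forces in N, time in s.
With the tool pointing down it reaches from about 300 to 775 mm from the base axis. Payload 14.6 kg.
Tool frame: the origin (TCP) lies between the finger pads; the fingertips stand 17 mm ahead of it and the grasp point (between the pads) lies 2 mm behind it (manip.tip_reach is the distance from the TCP to the fingertips, in mm); z points along the fingers, y is the line along which they close (so a half turn about z gives the same grasp; the last joint's range is limited). The gripper opens to 94 mm and grips with 3 to 60 N. Pads are 16 mm wide; open, the fingers measure 119 mm over their backs; the gripper's body (75 mm by 177 mm) begins 78 mm behind the grasp point.
Start: joints at [1.213, 0.3, 1.521, -0, 1.321, -0.067], TCP at [157.693, 526.899, 222.446] pointing down, gripper open.
Joint ranges: [-3.03, 3.03], [-0.79, 2.21], [0.23, 2.52], [-1.04, 4.18], [0, 3.07], [-2.55, 2.55]. Speed limits (rad/s): [2.22, 2.22, 2.57, 3.14, 3.14, 3.14].

### API

Orientations are given as [roll, pitch, yaw] about the fixed x, y, z axes, in that order (R = Rz(yaw) Ry(pitch) Rx(roll)).
In Python, from cell import manip, viewer gives the robot as it stands.
- The arm moves only by the tool apply_moves, never from a script. Its argument "moves" is a list of rows, each a list of 3 entries, a list of its own where there are three numbers: the shift along the tool's x, y, z each as a share of 0.25 m, from -1 to 1, then the turn, a rotation vector about the tool's x, y, z each as a share of pi rad, from -1 to 1, then the closure, from 0 (fully open) to 1 (shut). In form: [[[dx, dy, dz], [wx, wy, wz], grip], ...]. A call has 1 to 12 rows; each row is the pose to reach, as a shift and turn from the pose commanded when the call began, along the tool's axes at that moment, turning the shorter way round; what a row does not reach only later rows make up. A row lasts 1/12 s, in which the tool goes at most 41.7 mm and 7.16 degrees, less where a joint would pass 70% of its speed; a pose out of reach is approached as far as the arm can. A call with a number of a shift or a turn outside -1 to 1 is refused whole. A call with a gripper value outside its range is refused whole. The fingers move at their own pace and stop on an object; "squeeze" is the grip in N (left out, the last holds). Time passes only in rows, so rows that repeat a pose let the fingers close. It gives the time, the measured TCP pose, the force, the opening and the grip force at its end, in the units of the state.
- manip.read_state(): the state, without advancing time (a new reading comes with each control period).
- viewer.camera(name): name is "side" or "top" or "wrist"; returns the picture (420x560x3 uint8, blue, green, red); there is no depth.
- viewer.camera_info(name): a dict with "camera_matrix" (3x3 intrinsics, pixels), "R" (3x3) and "t" (3): a world point X has camera coordinates R X + t. Camera axes: x right, y down, z forward; pixel columns grow to the right and rows downward; lengths in mm; the calibration is good to about 2 mm. A picture is of the moment at which its call begins: read the wrist's pose just before it. camera_info takes no time and is no camera call; for the wrist camera it gives the pose at the moment of the call.
- manip.sign_off(): hands the job in; it is judged then, once.
The state is a dict: "clock": time; "joints": joint angles; "qd": joint speeds; "effort": joint torques, N m; "eef_pos": TCP position; "eef_rot": TCP orientation; "wrist_force": force on the tool from outside, world axes, zero at the start; "moment": the same for the moment, N m; "finger_gap": finger opening in mm; "finger_force": force on a finger pad.
Only numpy, scipy, OpenCV 4.12 (cv2) and the standard library are available. Lean on these libraries where they do the work, as an engineer would, in place of code of your own. Each camera call takes 0.05 s, during which the arm holds its last target. There are 200 camera calls.

## Working session

There is one attempt and no reset: what is moved stays moved. The work goes in short steps, Python scripts to look and compute and a tool call to move; the robot and the scene stay as the last step left them, time stands still between calls to the robot, and variables do not carry over. Pictures are saved under pics/ and viewed, at most 14 in all, crops included, and the job is handed in when it is done.

Besides the shell and the picture viewer there is one more tool, called after "Request:" as name([rows], argument=value, ...), one row to a line, values as JSON. apply_moves: Moves the arm, as the interface text tells. Shift numbers are shares of 0.25 m and turn numbers shares of pi rad, none past 1 either way. Its arguments: {"type":"object","properties":{"moves":{"type":"array"},"squeeze":{"type":"number"}},"required":["moves"]}

```bash
ls; mkdir -p pics; python3 - <<'E'
from cell import manip, viewer
import cv2, numpy as np
s=manip.read_state(); print(s)
for n in("top","side","wrist"):
    i=viewer.camera_info(n); print(n,i)
    cv2.imwrite(f"pics/{n}0.png",viewer.camera(n))
E
```

```text
pics
{'clock': 0.0, 'joints': array([ 1.21337641e+00,  3.00482944e-01,  1.52157726e+00, -3.40580097e-05,
        1.32069729e+00, -6.66131936e-02]), 'qd': array([-1.08083706e-04, -8.70802385e-04,  4.50281742e-04,  1.84126972e-03,
       -8.91108380e-04, -3.75553968e-05]), 'effort': array([-2.60653462e-03, -5.31811845e+01, -3.52734232e+01,  7.07268412e-02,
        2.45956139e-02, -6.98051076e-05]), 'eef_pos': array([157.63184781, 526.6747131 , 221.88144002]), 'eef_rot': array([-3.14042821e+00, -4.46206147e-05,  2.85079436e+00]), 'wrist_force': array([ 0.37335615,  0.0748965 , -0.33443766]), 'moment': array([0.00633086, 0.05376301, 0.00918888]), 'finger_force': 0.0, 'finger_gap': 94.42148833601729}
top {'camera_matrix': array([[491.68709167,   0.        , 282.28088944],
       [  0.        , 491.68709167, 205.53415065],
       [  0.        ,   0.        ,   1.        ]]), 'R': array([[-0.00686016, -0.99992923, -0.00971965],
       [-0.99352231,  0.00791811, -0.11336105],
       [ 0.11342998,  0.00887901, -0.99350632]]), 't': array([   6.38035556,  572.67191616, 1541.45493151])}
side {'camera_matrix': array([[423.58144086,   0.        , 280.23255756],
       [  0.        , 423.58144086, 213.07568472],
       [  0.        ,   0.        ,   1.        ]]), 'R': array([[ 0.9966728 , -0.08114633, -0.0076551 ],
       [-0.05991807, -0.66577619, -0.74374181],
       [ 0.05525534,  0.74172592, -0.66842315]]), 't': array([-576.78996125,  123.94791252, 1096.36074804])}
wrist {'camera_matrix': array([[364.35517654,   0.        , 275.5275823 ],
       [  0.        , 364.35517654, 201.54745474],
       [  0.        ,   0.        ,   1.        ]]), 'R': array([[ 0.28632018,  0.95813223, -0.00184071],
       [ 0.92762828, -0.27672269,  0.25085917],
       [ 0.23984689, -0.07353354, -0.96802184]]), 't': array([-548.13839858,  -26.50479834,  390.83919182])}
```

View pics/top0.png

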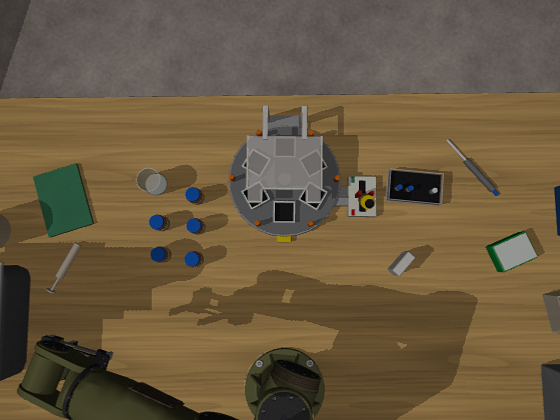

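View pics/side0.png

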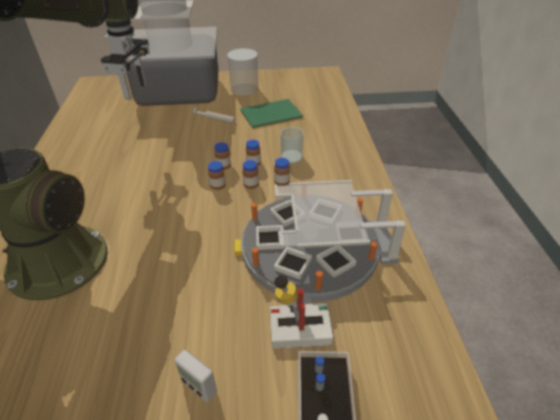

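The top view shows five blue caps (194,195), (158,222), (194,226), (159,254), (192,259), the carousel around (285,180) with orange posts, the yellow mark at (284,239) and the lever's collar at about (367,202). The side view agrees, with the lever leaning to the loading side.

```bash
cat > h.py <<'E'
import cv2, numpy as np
from cell import manip, viewer
from scipy.spatial.transform import Rotation as Ro
def ray(i,uv):
    d=i["R"].T@np.linalg.inv(i["camera_matrix"])@[uv[0],uv[1],1]; return -i["R"].T@i["t"], d
def onz(i,uv,z):
    c,d=ray(i,uv); return c+d*(z-c[2])/d[2]
def cross(i1,p1,i2,p2):
    c1,d1=ray(i1,p1);c2,d2=ray(i2,p2)
    s=np.linalg.lstsq(np.c_[d1,-d2],c2-c1,rcond=None)[0]
    a,b=c1+s[0]*d1,c2+s[1]*d2; return (a+b)/2,np.linalg.norm(a-b)
def proj(i,X):
    p=i["camera_matrix"]@(i["R"]@np.array(X,float)+i["t"]); return p[:2]/p[2]
RNG={"blue":((105,120,60),(125,255,255)),"orange":((5,170,80),(16,255,255)),"yellow":((22,150,80),(34,255,255)),"red":((0,150,80),(4,255,255))}
def blobs(img,c,amin=15):
    m=cv2.inRange(cv2.cvtColor(img,cv2.COLOR_BGR2HSV),*map(np.array,RNG[c]))
    n,_,st,ce=cv2.connectedComponentsWithStats(m)
    return [(ce[k].round(1),int(st[k,4]),st[k,:4]) for k in range(1,n) if st[k,4]>=amin]
def tomove(target,rpy=None):
    """shift (shares) and turn (shares) from present measured pose to target"""
    s=manip.read_state(); R=Ro.from_euler("xyz",s["eef_rot"])
    d=R.inv().apply(np.array(target)-s["eef_pos"])/250
    w=np.zeros(3) if rpy is None else (R.inv()*Ro.from_euler("xyz",rpy)).as_rotvec()/np.pi
    return d.round(4),w.round(4)
E
python3 - <<'E'
from h import *
for n in("top","side"):
    im=cv2.imread(f"pics/{n}0.png"); i=viewer.camera_info(n)
    for c,z in(("blue",78),("orange",80),("yellow",40),("red",100)):
        for b in blobs(im,c,6): print(n,c,b[0],b[1],b[2],onz(i,b[0],z).round(0)[:2])
im=cv2.imread("pics/side0.png")[120:360,190:410]; cv2.imwrite("pics/c1.png",cv2.resize(im,None,fx=2.5,fy=2.5,interpolation=cv2.INTER_CUBIC))
E
```

```text
top blue [399.4 186.5] 28 [397 184   6   6] [ 624. -363.]
top blue [410.4 187.6] 29 [408 185   6   6] [ 621. -398.]
top blue [192.4 193.7] 155 [186 187  14  14] [607. 282.]
top blue [557.5 208.1] 156 [554 187   6  48] [ 553. -849.]
top blue [495.  192.3] 23 [492 190   7   6] [ 604. -659.]
top blue [155.9 221.4] 159 [149 215  15  14] [521. 394.]
top blue [193.3 225. ] 163 [187 218  14  15] [509. 278.]
top blue [157.5 253.8] 161 [151 247  14  14] [421. 387.]
top blue [191.3 258.7] 163 [185 252  14  14] [405. 283.]
top orange [258.  132.3] 23 [256 130   5   6] [801.  77.]
top orange [310.7 132.4] 25 [308 130   6   6] [799. -90.]
top orange [231.4 176.3] 18 [229 174   5   5] [661. 160.]
top orange [336.8 177.1] 23 [334 175   6   5] [ 655. -169.]
top orange [256.8 222.2] 20 [255 220   5   5] [516.  81.]
top orange [310.  223.1] 24 [308 221   5   6] [512. -84.]
top yellow [365.2 200.2] 93 [360 195  15  14] [ 587. -262.]
top yellow [283.5 238.6] 82 [277 236  14   6] [467.  -1.]
top red [359.6 192.4] 15 [358 191   4   4] [ 604. -236.]
top red [371.8 192. ] 10 [370 191   4   3] [ 605. -273.]

[... 358 characters left out ...]
 360.4] 56 [315 357   9   8] [ 623. -375.]
side blue [320.3 377.5] 74 [316 373  10  10] [ 620. -409.]
side orange [359.8 200.7] 11 [359 199   3   5] [801.  75.]
side orange [253.9 210.4] 46 [252 204   4  15] [515.  61.]
side orange [372.4 249.9] 54 [370 243   6  16] [ 791. -106.]
side orange [255.1 256.1] 53 [253 249   5  16] [ 512. -101.]
side orange [318.6 279.1] 65 [317 272   5  17] [ 650. -183.]
side orange [297.7 293. ] 9 [297 291   2   6] [ 600. -217.]
side yellow [237.3 246.4] 78 [235 239   6  16] [467. -28.]
side yellow [286.6 293.7] 265 [276 283  20  20] [ 578. -186.]
side red [300.8 308.3] 141 [298 290   6  38] [ 599. -271.]
side red [274.7 310.5] 11 [272 310   6   2] [ 546. -271.]
```

View pics/c1.png

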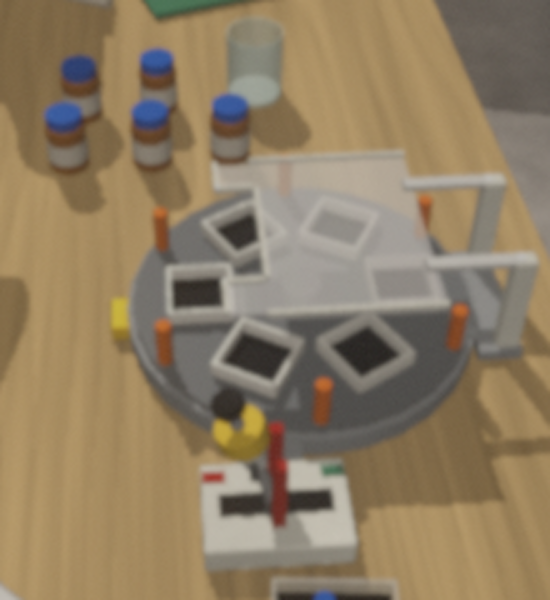

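The crop shows all pockets empty, a pocket at the notch, the collar with black knob leaning to the loading side, and the two red gate posts mid-console. Now I'll refine the collar and lever, and plan with tool yaw = π.

```bash
python3 - <<'E'
from h import *
it,iS=viewer.camera_info("top"),viewer.camera_info("side")
print("gate",onz(it,(359.6,191.5),111),onz(it,(371.8,191.5),111))
print("collar x",cross(it,(365.2,200.2),iS,(286.6,293.7)))
print("collar@131",onz(it,(367,201.5),131))
for n in("top","side"):
    im=cv2.imread(f"pics/{n}0.png"); g=im.max(2)
    x0,y0,x1,y1=(350,185,385,220) if n=="top" else (262,268,308,320)
    m=(g[y0:y1,x0:x1]<45).astype(np.uint8); k,_,st,ce=cv2.connectedComponentsWithStats(m)
    print(n,[(ce[j]+[x0,y0],st[j]) for j in range(1,k) if st[j,4]>15])
for a in(.2,.3):
  c=np.array([604-106*np.sin(a),-254,30+106*np.cos(a)]);k=np.array([604-146*np.sin(a),-254,30+146*np.cos(a)])
  print(a,c.round(0),[proj(i,p).round(1) for i in(it,iS) for p in(c,k)])
E
```

```text
gate [ 604.9001897  -234.38348541  111.        ] [ 604.59408283 -271.47965478  111.        ]
collar x (array([ 574.44789389, -248.82803085,  123.24768151]), np.float64(4.16963405644336))
collar@131 [ 571.61567488 -252.78932689  131.        ]
top [(array([361.84, 189.4 ]), array([ 9,  0,  7, 14, 50], dtype=int32)), (array([369.08196721, 203.32786885]), array([15, 14,  9,  9, 61], dtype=int32)), (array([360.96774194, 207.83870968]), array([ 9, 17,  6, 10, 31], dtype=int32))]
side []
0.2 [ 583. -254.  134.] [array([367.5, 197.6]), array([369.7, 198.6]), array([292.1, 292. ]), array([288.2, 279.8])]
0.3 [ 573. -254.  131.] [array([367.4, 201.1]), array([369.6, 203.6]), array([287. , 293.2]), array([281. , 281.5])]
```

```bash
python3 - <<'E'
from h import *
print(tomove([158,300,222],[np.pi,0,np.pi]))
R0=Ro.from_euler("xyz",[np.pi,0,np.pi]);print((R0.inv()*Ro.from_euler("xyz",[np.pi,.29,np.pi])).as_rotvec()/np.pi)
E
```

```text
(array([-2.614e-01, -8.685e-01,  8.000e-04]), array([-0.0003, -0.    , -0.0925]))
[ 0.00000000e+00 -9.23098670e-02 -1.13046983e-17]
```

Request:
apply_moves([
  [[-0.77,-0.592,0],[0,0,-0.0925],0],
  [[-0.77,-0.592,0],[0,0,-0.0925],0],
  [[-0.77,-0.592,0],[0,0,-0.0925],0],
  [[-0.77,-0.592,0],[0,0,-0.0925],0],
  [[-0.77,-0.592,0],[0,0,-0.0925],0],
  [[-0.77,-0.592,0],[0,0,-0.0925],0],
  [[-0.77,-0.592,0],[0,0,-0.0925],0],
], squeeze=25)

```text
clock: 0.73
eef_pos: [302.4, 325.8, 222.5]
eef_rot: [-3.141, 0.0, 3.137]
wrist_force: [-0.9, 0.4, -0.1]
finger_gap: 94.0
finger_force: 0.0
```

Request:
apply_moves([
  [[-0.8,-1,0],[0,0,0],0],
  [[-0.8,-1,0],[0,0,0],0],
  [[-0.8,-1,0],[0,0,0],0],
  [[-0.8,-1,0],[0,0,0],0],
  [[-0.8,-1,0],[0,0,0],0],
  [[-0.8,-1,0],[0,0,0],0],
  [[-0.8,-1,0],[0,0,0],0],
  [[-0.8,-1,0],[0,0,0],0],
  [[-0.8,-1,0],[0,0,0],0],
])

```text
clock: 1.48
eef_pos: [501.7, 76.4, 221.8]
eef_rot: [-3.141, -0.001, 3.138]
wrist_force: [-0.7, 0.0, -1.0]
finger_gap: 94.2
finger_force: 0.0
```

Request:
apply_moves([
  [[-0.16,-1,0],[0,0,0],0],
  [[-0.16,-1,0],[0,0,0],0],
  [[-0.16,-1,0],[0,0,0],0],
  [[-0.16,-1,0],[0,0,0],0],
  [[-0.16,-1,0],[0,0,0],0],
  [[-0.16,-1,0],[0,0,0],0],
  [[-0.16,-1,0],[0,0,0],0],
  [[-0.16,-1,0],[0,0,0],0],
])

```text
clock: 2.15
eef_pos: [539.4, -171.4, 221.8]
eef_rot: [3.141, -0.001, 3.139]
wrist_force: [-0.9, 1.1, -1.0]
finger_gap: 93.8
finger_force: 0.0
```

```bash
python3 - <<'E'
from h import *
print(manip.read_state()["joints"].round(2));print(tomove([547,-253,222],[np.pi,.29,np.pi]))
i=viewer.camera_info("wrist");cv2.imwrite("pics/w1.png",viewer.camera("wrist"));im=cv2.imread("pics/w1.png")
for c in("yellow","red","orange"):
  for b in blobs(im,c,60): print(c,b,onz(i,b[0],131).round(0))
print(proj(i,[573.5,-253,131]))
E
```

```text
[-0.37  0.34  1.47  0.    1.33 -1.94]
(array([-0.0312, -0.3263, -0.001 ]), array([ 0.    , -0.0926, -0.0009]))
yellow (array([187.9, 248.7]), 278, array([174, 226,  23,  51], dtype=int32)) [ 568. -238.  131.]
red (array([223.9, 192.9]), 211, array([218, 184,  12,  19], dtype=int32)) [ 525. -209.  131.]
red (array([205.3, 262.6]), 660, array([192, 238,  27,  47], dtype=int32)) [ 579. -225.  131.]
orange (array([371.3, 158.8]), 337, array([359, 148,  31,  24], dtype=int32)) [ 501. -106.  131.]
orange (array([546. , 158.3]), 363, array([530, 151,  30,  18], dtype=int32)) [501.  16. 131.]
orange (array([277.4, 302.2]), 491, array([270, 284,  17,  38], dtype=int32)) [ 612. -171.  131.]
[167.84308059 255.89125187]
```

View pics/w1.png

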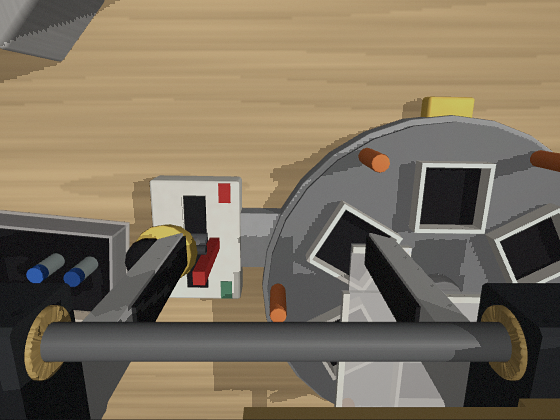

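The wrist view shows the collar at (167,250), half hidden by a finger, where it was predicted (168,256). I'll go over it, tilt, then descend along the lever.

Request:
apply_moves([
  [[-0.031,-0.326,0],[0,-0.0926,0],0],
  [[-0.031,-0.326,0],[0,-0.0926,0],0],
  [[-0.031,-0.326,0],[0,-0.0926,0],0],
  [[-0.031,-0.326,0],[0,-0.0926,0],0],
  [[-0.031,-0.326,0],[0,-0.0926,0],0],
])

```text
clock: 2.62
eef_pos: [547.3, -250.0, 222.7]
eef_rot: [3.141, 0.289, -3.141]
wrist_force: [0.3, 0.6, 0.3]
finger_gap: 94.2
finger_force: 0.0
```

```bash
python3 - <<'E'
from h import *
print(tomove([573,-253,136.4],[np.pi,.29,np.pi]))
i=viewer.camera_info("wrist");im=viewer.camera("wrist");cv2.imwrite("pics/w2.png",im)
for b in blobs(im,"yellow",60)+blobs(im,"red",60): print(b,onz(i,b[0],131).round(0))
a=np.array([-np.sin(.29),0,np.cos(.29)])
print(proj(i,[573.5,-253,131]),proj(i,np.array([604.7,-253,30])+150*a))
E
```

```text
(array([-1.000e-04, -1.210e-02,  3.603e-01]), array([ 0.0002, -0.0002,  0.0002]))
(array([546.4,  27.6]), 83, array([538,  17,  22,  26], dtype=int32)) [453. -99. 131.]
(array([266.4, 187.7]), 304, array([242, 176,  58,  48], dtype=int32)) [ 556. -258.  131.]
(array([304.6, 128.4]), 244, array([298, 119,  14,  20], dtype=int32)) [ 512. -232.  131.]
(array([251.2, 178.4]), 81, array([247, 173,  11,  15], dtype=int32)) [ 549. -268.  131.]
(array([292.2, 179.1]), 92, array([286, 174,  12,  17], dtype=int32)) [ 549. -240.  131.]
[273.061732   208.54517872] [272.59962447 229.43051641]
```

View pics/w2.png

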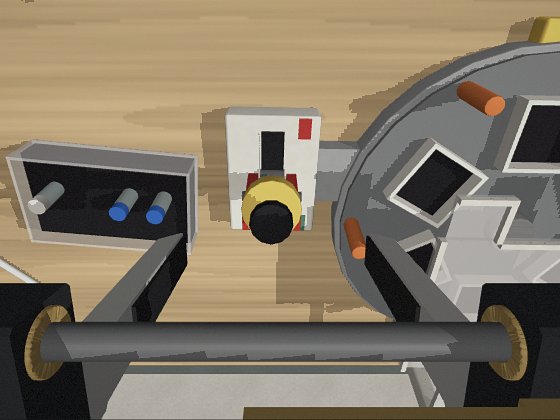

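The knob at (271,221) and collar at (271,205) lie on the centreline between the fingers, matching prediction to about 3 mm. Descend and grip.

Request:
apply_moves([
  [[0,0,0.12],[0,0,0],0],
  [[0,0,0.24],[0,0,0],0],
  [[0,0,0.36],[0,0,0],0],
  [[0,0,0.36],[0,0,0],0],
  [[0,0,0.36],[0,0,0],0.7],
  [[0,0,0.36],[0,0,0],0.7],
  [[0,0,0.36],[0,0,0],0.7],
  [[0,0,0.36],[0,0,0],0.7],
  [[0,0,0.36],[0,0,0],0.7],
  [[0,0,0.36],[0,0,0],0.7],
  [[0,0,0.36],[0,0,0],0.7],
  [[0,0,0.36],[0,0,0],0.7],
], squeeze=25)

```text
clock: 3.67
eef_pos: [573.1, -251.9, 136.5]
eef_rot: [-3.141, 0.291, 3.141]
wrist_force: [-0.1, -12.8, 2.6]
finger_gap: 44.0
finger_force: 6.8
```

Request:
apply_moves([
  [[0,-0.004,0],[0,0,0],0.7],
  [[0,-0.004,0],[0,0,0],0.7],
  [[0,-0.004,0],[0,0,0],0.7],
  [[0,-0.004,0],[0,0,0],0.7],
])

```text
clock: 4.0
eef_pos: [573.2, -252.9, 136.5]
eef_rot: [-3.141, 0.291, 3.141]
wrist_force: [-2.4, -3.8, 4.7]
finger_gap: 42.3
finger_force: 25.0
```

Request:
apply_moves([
  [[0,0,-0.025],[0,0,0],0.7],
  [[0,0,-0.05],[0,0,0],0.7],
  [[0,0,-0.068],[0,0,0],0.7],
  [[0,0,-0.068],[0,0,0],0.7],
  [[0,0,-0.068],[0,0,0],0.7],
])

```text
clock: 4.42
eef_pos: [568.2, -252.8, 152.3]
eef_rot: [-3.141, 0.291, 3.141]
wrist_force: [2.8, -5.0, -5.1]
finger_gap: 42.5
finger_force: 25.0
```

```bash
python3 - <<'E'
from h import *
P=np.array([604.7,-252.9,30]);s=manip.read_state()
r=s["eef_pos"]-P;print(s["wrist_force"],np.hypot(r[0],r[2]),np.arctan2(-r[0],r[2]))
L=np.hypot(r[0],r[2])
for a in np.arange(.2,-.34,-.09):
  print(round(a,2),tomove(P+L*np.array([-np.sin(a),0,np.cos(a)]),[np.pi,a,np.pi]))
E
```

```text
[ 2.77710025 -5.00019933 -5.06993693] 127.59535047491504 0.290347974097182
0.2 (array([-0.046 , -0.0004,  0.0021]), array([-0.0001,  0.0289, -0.0001]))
0.11 (array([-0.0915, -0.0004,  0.0083]), array([-0.0001,  0.0576, -0.0001]))
0.02 (array([-0.1363, -0.0004,  0.0186]), array([-0.0001,  0.0862, -0.0001]))
-0.07 (array([-0.1799, -0.0003,  0.0329]), array([-1.000e-04,  1.149e-01, -1.000e-04]))
-0.16 (array([-0.2221, -0.0003,  0.051 ]), array([-1.000e-04,  1.435e-01, -1.000e-04]))
-0.25 (array([-0.2625, -0.0003,  0.0728]), array([-1.000e-04,  1.722e-01, -1.000e-04]))
-0.34 (array([-3.008e-01, -3.000e-04,  9.820e-02]), array([-1.000e-04,  2.008e-01, -1.000e-04]))
```

Request:
apply_moves([
  [[-0.046,0,0.002],[0,0.029,0],0.7],
  [[-0.0915,0,0.0083],[0,0.0576,0],0.7],
  [[-0.136,0,0.0186],[0,0.086,0],0.7],
  [[-0.18,0,0.033],[0,0.115,0],0.7],
  [[-0.222,0,0.051],[0,0.1435,0],0.7],
  [[-0.222,0,0.051],[0,0.1435,0],0.7],
])

```text
clock: 4.92
eef_pos: [626.0, -253.5, 152.3]
eef_rot: [-3.14, -0.17, -3.141]
wrist_force: [-1.4, -12.2, -5.3]
finger_gap: 42.6
finger_force: 25.0
```

```bash
python3 - <<'E'
from h import *
P=np.array([604.7,-252.9,30]);s=manip.read_state()
r=s["eef_pos"]-P;print(s["joints"].round(2),s["wrist_force"],np.hypot(r[0],r[2]),np.arctan2(-r[0],r[2]))
L=127.5
for a in (-.23,-.29,-.31,-.33):
  print(round(a,2),tomove(P+L*np.array([-np.sin(a),0,np.cos(a)]),[np.pi,a,np.pi]))
E
```

```text
[-0.41  0.74  1.04 -0.07  1.52 -1.97] [ -1.4375527  -12.21686915  -5.27196793] 124.12889187145024 -0.1726570359487377
-0.23 (array([-0.0293,  0.0023, -0.0126]), array([-0.0005,  0.019 ,  0.    ]))
-0.29 (array([-0.0597,  0.0023, -0.0098]), array([-0.0005,  0.0381,  0.    ]))
-0.31 (array([-0.0698,  0.0023, -0.0085]), array([-0.0005,  0.0445,  0.    ]))
-0.33 (array([-0.0799,  0.0023, -0.007 ]), array([-0.0005,  0.0508,  0.    ]))
```

Request:
apply_moves([
  [[-0.03,-0.003,-0.005],[0,0.019,0],0.7],
  [[-0.06,-0.004,-0.003],[0,0.038,0],0.7],
  [[-0.07,-0.004,-0.002],[0,0.0445,0],0.7],
  [[-0.078,-0.004,-0.001],[0,0.0495,0],0.7],
  [[-0.078,-0.004,-0.001],[0,0.0495,0],0.7],
])

```text
clock: 5.33
eef_pos: [643.0, -254.1, 151.2]
eef_rot: [3.141, -0.323, 3.141]
wrist_force: [-12.5, -4.3, -1.4]
finger_gap: 42.3
finger_force: 25.0
```

```bash
python3 - <<'E'
from h import *
P=np.array([604.7,-252.9,30]);s=manip.read_state()
r=s["eef_pos"]-P;print(s["joints"].round(2),s["wrist_force"],np.hypot(r[0],r[2]),np.arctan2(-r[0],r[2]))
E
```

```text
[-0.39  0.88  0.82 -0.12  1.74 -1.96] [-12.50807406  -4.30166475  -1.43285346] 127.1445866249033 -0.3059519906207573
```

Request:
apply_moves([
  [[0.0,0,0.03],[0,0,0],0.7],
  [[0.0,0,0.06],[0,0,0],0.7],
  [[0.0,0,0.06],[0,0,0],0],
  [[0.0,0,0.06],[0,0,0],0],
  [[0.0,0,0.06],[0,0,0],0],
  [[0.0,0,0.06],[0,0,0],0],
  [[0.0,0,-0.1],[0,0,0],0],
  [[0.0,0,-0.25],[0,0,0],0],
  [[0.0,0,-0.4],[0,0,0],0],
  [[0.0,0,-0.4],[0,0,0],0],
])

```text
clock: 6.17
eef_pos: [677.8, -253.5, 257.6]
eef_rot: [-3.137, -0.302, 3.141]
wrist_force: [-0.9, 0.1, 1.1]
finger_gap: 91.8
finger_force: 0.0
```

```bash
python3 - <<'E'
from h import *
i=viewer.camera_info("wrist");cv2.imwrite("pics/w3.png",viewer.camera("wrist"))
it=viewer.camera_info("top");im=viewer.camera("top");cv2.imwrite("pics/top1.png",im)
for c,z in(("blue",78),("yellow",131),("orange",80)):
  for b in blobs(im,c,6): print(c,b[0],b[1],onz(it,b[0],z).round(0)[:2])
for a in(-.25,-.3): print(proj(it,[604.7-106*np.sin(a),-253,30+106*np.cos(a)]))
print(manip.read_state()["eef_pos"],manip.read_state()["eef_rot"],tomove([500,-60,222],[np.pi,0,np.pi]))
E
```

```text
blue [399.4 186.5] 28 [ 624. -363.]
blue [410.4 187.6] 29 [ 621. -398.]
blue [192.4 193.8] 156 [607. 282.]
blue [557.5 207.1] 179 [ 556. -849.]
blue [495.  192.1] 22 [ 604. -659.]
blue [156.  221.4] 160 [521. 394.]
blue [193.4 225.1] 162 [509. 278.]
blue [157.5 253.8] 161 [421. 387.]
blue [191.5 258.8] 162 [405. 282.]
yellow [284.1 238.3] 72 [463.  -3.]
orange [258.  132.3] 23 [801.  77.]
orange [310.7 132.5] 26 [799. -90.]
orange [231.4 176.8] 21 [659. 160.]
orange [256.8 222.5] 20 [515.  81.]
orange [310.  223.2] 25 [512. -84.]
[366.64101012 181.85866931]
[366.5196404  180.26254597]
[ 676.16406084 -253.47693932  249.90070058] [-3.14033916 -0.31188649 -3.14155878] (array([0.6364, 0.7743, 0.3215]), array([-0.0004, -0.0993,  0.0001]))
```

View pics/w3.png

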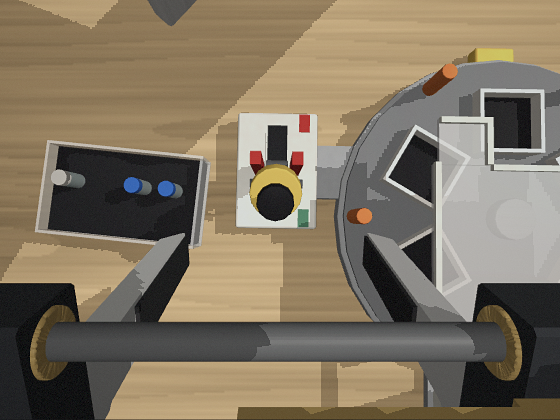

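The lever leans beyond the gate posts (knob 275,203, red posts at 256/297,160), with carousel free. On to the first bottle at (509,279).

Request:
apply_moves([
  [[0.636,0.774,0.3215],[0,-0.0993,0],0],
  [[0.636,0.774,0.3215],[0,-0.0993,0],0],
  [[0.636,0.774,0.3215],[0,-0.0993,0],0],
  [[0.636,0.774,0.3215],[0,-0.0993,0],0],
  [[0.636,0.774,0.3215],[0,-0.0993,0],0],
  [[0.636,0.774,0.3215],[0,-0.0993,0],0],
  [[0.636,0.774,0.3215],[0,-0.0993,0],0],
  [[0.636,0.774,0.3215],[0,-0.0993,0],0],
])

```text
clock: 6.93
eef_pos: [519.1, -83.0, 223.5]
eef_rot: [3.141, -0.005, 3.141]
wrist_force: [1.1, 0.5, 0.0]
finger_gap: 94.0
finger_force: 0.0
```

Request:
apply_moves([
  [[-0.02,1,0],[0,0,0],0],
  [[-0.02,1,0],[0,0,0],0],
  [[-0.02,1,0],[0,0,0],0],
  [[-0.02,1,0],[0,0,0],0],
  [[-0.02,1,0],[0,0,0],0],
  [[-0.02,1,0],[0,0,0],0],
  [[-0.02,1,0],[0,0,0],0],
  [[-0.02,1,0],[0,0,0],0],
])

```text
clock: 7.6
eef_pos: [525.9, 167.1, 223.7]
eef_rot: [-3.141, -0.006, -3.139]
wrist_force: [-0.1, -0.7, 0.0]
finger_gap: 94.2
finger_force: 0.0
```

Request:
apply_moves([
  [[-0.016,0.36,0.24],[0,0,0],0],
  [[-0.016,0.36,0.24],[0,0,0],0],
  [[-0.016,0.36,0.24],[0,0,0],0],
  [[-0.016,0.36,0.24],[0,0,0],0],
  [[-0.016,0.36,0.24],[0,0,0],0],
])

```text
clock: 8.02
eef_pos: [530.4, 254.7, 163.8]
eef_rot: [-3.14, -0.006, 3.142]
wrist_force: [1.2, 0.3, 0.0]
finger_gap: 93.9
finger_force: 0.0
```

```bash
cat >> h.py <<'E'
def bottles(save=None):
    """cap tops seen from top and wrist, world xy at z=78; and move to TCP z=42 there"""
    for n in("top","wrist"):
        i=viewer.camera_info(n);im=viewer.camera(n)
        if save: cv2.imwrite(f"pics/{n}{save}.png",im)
        for b in blobs(im,"blue",50):
            p=onz(i,b[0],78 if n=="top" else 74)
            if p[1]>100: print(n,b[0],b[1],b[2],p.round(1)[:2])
E
python3 - <<'E'
from h import *
bottles("2"); s=manip.read_state(); print(s["eef_pos"],s["eef_rot"],tomove([509,280,42],[np.pi,0,np.pi]))
E
```

```text
top [157.2 253.8] 153 [151 247  14  14] [420.9 388.2]
wrist [320.2  25.6] 3471 [286   0  71  59] [407.2 281.5]
wrist [481.1  44.9] 4444 [441   8  79  75] [418.7 385.8]
wrist [310.2 179.9] 3152 [280 148  63  64] [507.3 277.4]
wrist [470.8 195.8] 3451 [436 165  71  63] [518.9 392.3]
wrist [312.9 299.6] 2369 [285 274  58  48] [601.  281.6]
[531.26795411 254.08239918 165.64765105] [-3.14147441 -0.00319351  3.13999357] (array([0.0877, 0.1036, 0.4949]), array([-0.    , -0.001 , -0.0005]))
```

View pics/wrist2.png

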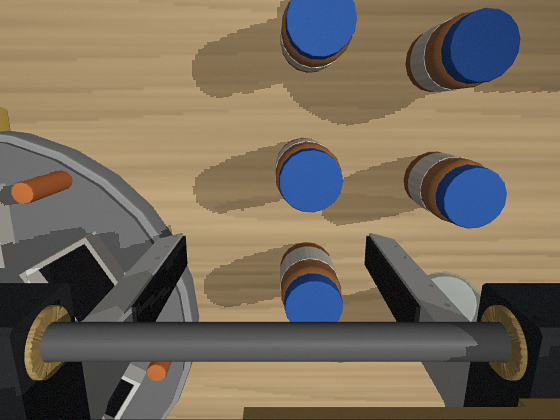

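The five caps agree with the top view to ~2 mm; target at (310,180) → (507.5,278). The free path is clear; grip it, then lift.

Request:
apply_moves([
  [[0.094,0.096,0.1],[0,-0.001,0],0],
  [[0.094,0.096,0.2],[0,-0.001,0],0],
  [[0.094,0.096,0.34],[0,-0.001,0],0],
  [[0.094,0.096,0.49],[0,-0.001,0],0],
  [[0.094,0.096,0.49],[0,-0.001,0],0],
  [[0.094,0.096,0.49],[0,-0.001,0],0.6],
  [[0.094,0.096,0.49],[0,-0.001,0],0.6],
  [[0.094,0.096,0.49],[0,-0.001,0],0.6],
  [[0.094,0.096,0.49],[0,-0.001,0],0.6],
  [[0.094,0.096,0.49],[0,-0.001,0],0.6],
  [[0.094,0.096,0.49],[0,-0.001,0],0.6],
  [[0.094,0.096,0.49],[0,-0.001,0],0.6],
], squeeze=15)

```text
clock: 9.12
eef_pos: [507.3, 279.7, 43.3]
eef_rot: [3.141, 0.0, 3.141]
wrist_force: [-0.4, -0.8, 1.0]
finger_gap: 50.5
finger_force: 0.4
```

Request:
apply_moves([
  [[0,0,0],[0,0,0],0.6],
  [[0,0,0],[0,0,0],0.6],
])

```text
clock: 9.28
eef_pos: [507.3, 279.7, 43.3]
eef_rot: [3.141, 0.0, 3.141]
wrist_force: [-1.0, -1.3, 6.4]
finger_gap: 49.4
finger_force: 15.0
```

Request:
apply_moves([
  [[0,0,-0.1],[0,0,0],0.6],
  [[0,0,-0.25],[0,0,0],0.6],
  [[0,0,-0.4],[0,0,0],0.6],
  [[0,0,-0.56],[0,0,0],0.6],
  [[0,-0.13,-0.56],[0,0,0],0.6],
  [[0,-0.28,-0.56],[0,0,0],0.6],
  [[0,-0.43,-0.56],[0,0,0],0.6],
  [[0,-0.58,-0.56],[0,0,0],0.6],
  [[0,-0.7,-0.56],[0,0,0],0.6],
  [[0,-0.7,-0.56],[0,0,0],0.6],
])

```text
clock: 10.12
eef_pos: [506.9, 100.5, 182.7]
eef_rot: [-3.141, -0.001, 3.138]
wrist_force: [0.3, 0.5, -1.5]
finger_gap: 49.4
finger_force: 15.0
```

```bash
python3 - <<'E'
from h import *
it=viewer.camera_info("top");im=cv2.imread("pics/top0.png")
sub=im[190:232,265:305];m=(sub.max(2)<50).astype(np.uint8)
n,l,st,ce=cv2.connectedComponentsWithStats(m);k=1+np.argmax(st[1:,4]);b=st[k]
print(b,onz(it,ce[k]+[265,190],34),onz(it,(265+b[0]-.5,190+b[1]-.5),34),onz(it,(265+b[0]+b[2]-.5,190+b[1]+b[3]-.5),34))
# wrist
i=viewer.camera_info("wrist");im=viewer.camera("wrist");cv2.imwrite("pics/w4.png",im)
print([proj(i,[552+a,-2+b,50]).round(0) for a in(-30,30) for b in(-30,30)])
for b in blobs(im,"orange",60)+blobs(im,"yellow",100): print(b)
s=manip.read_state();print(s["eef_pos"],s["finger_gap"])
E
```

```text
[ 10  13  18  18 324] [553.33433717  -1.63997283  34.        ] [582.51744319  26.96383825  34.        ] [524.28309958 -30.11453312  34.        ]
[array([120., 216.]), array([191., 215.]), array([128., 280.]), array([196., 280.])]
(array([ 49. , 206.1]), 833, array([ 18, 191,  56,  34], dtype=int32))
(array([249.1, 201.1]), 147, array([240, 194,  21,  22], dtype=int32))
(array([328.6, 269.5]), 66, array([327, 258,   4,  26], dtype=int32))
(array([343.9, 371.9]), 314, array([334, 362,  22,  27], dtype=int32))
[507.06216874 102.56159145 182.74390405] 49.30598736697428
```

View pics/w4.png

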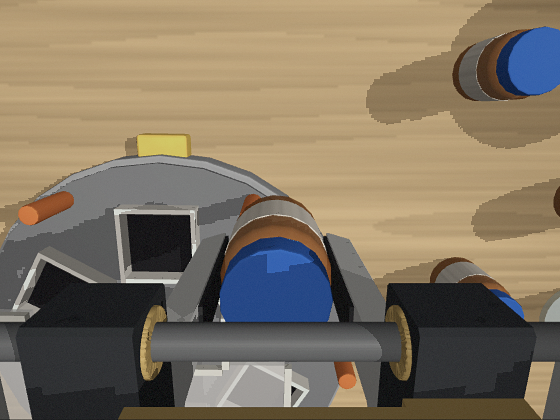

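The pocket mouth spans columns 123–193, rows 212–278, within ~3 mm of the predicted outline. Load ≈ (552,-1). Move above it and check the residual.

Request:
apply_moves([
  [[0,-0.13,0],[0,0,0],0.6],
  [[0,-0.27,0],[0,0,0],0.6],
  [[-0.08,-0.37,0],[0,0,0],0.6],
  [[-0.178,-0.416,0],[0,0,0],0.6],
  [[-0.178,-0.416,0.1],[0,0,0],0.6],
  [[-0.178,-0.416,0.15],[0,0,0],0.6],
  [[-0.178,-0.416,0.15],[0,0,0],0.6],
  [[-0.178,-0.416,0.15],[0,0,0],0.6],
])

```text
clock: 10.83
eef_pos: [551.5, 1.4, 145.0]
eef_rot: [3.141, -0.002, -3.141]
wrist_force: [0.7, -0.5, -0.1]
finger_gap: 49.3
finger_force: 15.0
```

```bash
python3 - <<'E'
from h import *
i=viewer.camera_info("side");im=viewer.camera("side");cv2.imwrite("pics/s2.png",cv2.resize(im[130:360,190:410],None,fx=2.5,fy=2.5,interpolation=cv2.INTER_CUBIC))
s=manip.read_state();print(s["eef_pos"],tomove([552,-1,78.5],[np.pi,0,np.pi]))
E
```

```text
[551.8443998    1.37007327 145.91818201] (array([-0.0006, -0.0095,  0.2697]), array([0.    , 0.    , 0.0002]))
```

View pics/s2.png

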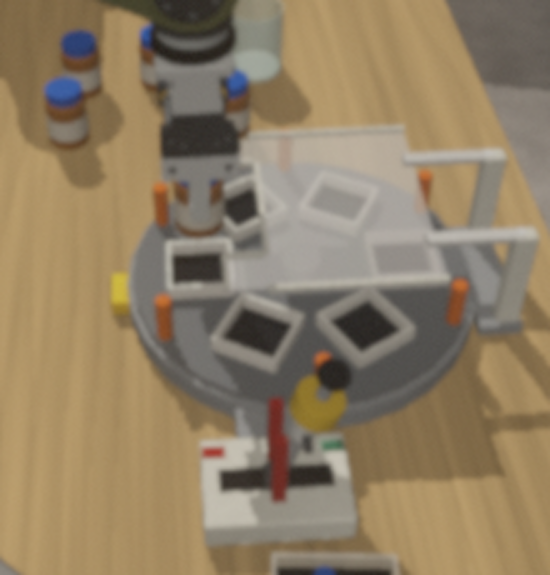

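The bottle hangs upright over the pocket (bottle foot (197,232), pocket (199,267) in the crop), and the lever is plainly over. Lower, release to ~70 mm, and rise.

Request:
apply_moves([
  [[0,-0.0095,0.08],[0,0,0],0.6],
  [[0,-0.0095,0.16],[0,0,0],0.6],
  [[0,-0.0095,0.23],[0,0,0],0.6],
  [[0,-0.0095,0.268],[0,0,0],0.6],
  [[0,-0.0095,0.268],[0,0,0],0.6],
  [[0,-0.0095,0.268],[0,0,0],0.6],
])

```text
clock: 11.38
eef_pos: [552.0, -1.5, 79.4]
eef_rot: [-3.142, 0.001, -3.141]
wrist_force: [-0.1, -0.7, -1.4]
finger_gap: 49.4
finger_force: 15.0
```

Request:
apply_moves([
  [[0,0,0],[0,0,0],0.25],
  [[0,0,0],[0,0,0],0.25],
  [[0,0,0],[0,0,0],0.25],
  [[0,0,-0.12],[0,0,0],0.25],
  [[0,0,-0.25],[0,0,0],0.25],
  [[0,0,-0.4],[0,0,0],0.25],
  [[0,0,-0.4],[0,0,0],0.25],
])

```text
clock: 11.97
eef_pos: [554.0, -1.9, 185.9]
eef_rot: [-3.141, 0.01, 3.141]
wrist_force: [-0.1, 0.6, 1.3]
finger_gap: 70.5
finger_force: 0.0
```

```bash
python3 - <<'E'
from h import *
s=manip.read_state();print(s["eef_pos"],s["finger_gap"])
i=viewer.camera_info("wrist");im=viewer.camera("wrist");cv2.imwrite("pics/w5.png",im)
for b in blobs(im,"blue",200): print("blue",b[0],b[1],onz(i,b[0],109).round(1))
for b in blobs(im,"orange",50): print(b[0],b[2],onz(i,b[0],80).round(1))
print(tomove([514,79,75],[np.pi,0,np.pi]))
E
```

```text
[554.03613396  -1.90031148 185.89221639] 70.51520248899885
blue [276.1 213.1] 3377 [551.9  -2.8 109. ]
[172.7 144.8] [151 134  37  26] [508.8 -78.3  80. ]
[377.1 148.3] [364 137  36  27] [511.2  70.9  80. ]
(array([0.1596, 0.3236, 0.4287]), array([-0.0002,  0.0022, -0.0001]))
```

View pics/w5.png

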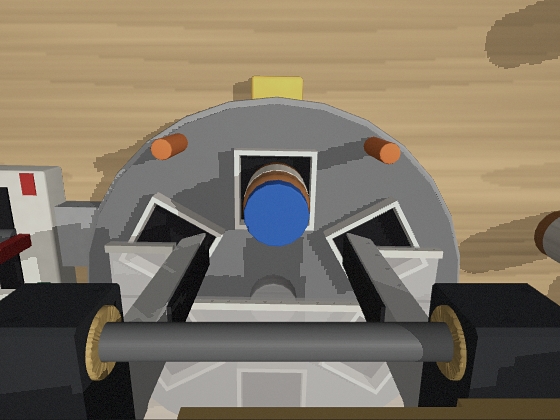

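The bottle stands centred in the pocket (cap (276,213)), the two front posts at (163,150) and (390,152). Straddle the left one at (515.6,82) with a narrow gap and sweep 60°.

Request:
apply_moves([
  [[0.154,0.1,0],[0,0.002,0],0.7],
  [[0.154,0.22,0],[0,0.002,0],0.7],
  [[0.154,0.336,0],[0,0.002,0],0.7],
  [[0.154,0.336,0.1],[0,0.002,0],0.7],
  [[0.154,0.336,0.2],[0,0.002,0],0.7],
  [[0.154,0.336,0.25],[0,0.002,0],0.7],
  [[0.154,0.336,0.25],[0,0.002,0],0.7],
  [[0.154,0.336,0.25],[0,0.002,0],0.7],
])

```text
clock: 12.68
eef_pos: [512.8, 82.2, 115.4]
eef_rot: [-3.141, -0.008, 3.141]
wrist_force: [-0.9, -0.1, 1.0]
finger_gap: 28.3
finger_force: 0.0
```

```bash
python3 - <<'E'
from h import *
s=manip.read_state();print(s["eef_pos"],s["finger_gap"],tomove([515.6,82,75],[np.pi,0,np.pi]))
i=viewer.camera_info("wrist");im=viewer.camera("wrist");cv2.imwrite("pics/w6.png",im)
for b in blobs(im,"orange",50): print(b[0],b[1],b[2],onz(i,b[0],82).round(1))
E
```

```text
[512.78592942  82.2156173  115.40839678] 28.283825365878634 (array([-0.0126, -0.0008,  0.1615]), array([-0.    , -0.0026, -0.0001]))
[ 20.7 221.6] 1118 [  0 205  47  38] [501.9 -62.4  82. ]
[272.4 232.4] 981 [259 209  28  47] [508.3  79.2  82. ]
[183.1 257. ] 202 [167 240  27  43] [523.2  27.7  82. ]
```

View pics/w6.png

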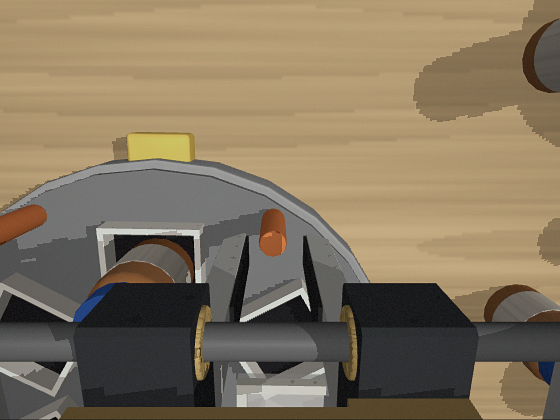

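The post top at (272,243) is centred between the fingers. Descend and sweep.

Request:
apply_moves([
  [[-0.009,0,0.06],[0,-0.0026,0],0.7],
  [[-0.009,0,0.12],[0,-0.0026,0],0.7],
  [[-0.009,0,0.16],[0,-0.0026,0],0.7],
  [[-0.009,0,0.16],[0,-0.0026,0],0.7],
  [[-0.009,0,0.16],[0,-0.0026,0],0.7],
])

```text
clock: 13.15
eef_pos: [515.3, 82.2, 76.3]
eef_rot: [3.142, 0.002, 3.141]
wrist_force: [0.0, -0.8, 0.9]
finger_gap: 28.1
finger_force: 0.0
```

Request:
apply_moves([
  [[0.028,-0.051,0],[0,0,0],0.7],
  [[0.05,-0.104,0],[0,0,0],0.7],
  [[0.069,-0.158,0],[0,0,0],0.7],
  [[0.082,-0.214,0],[0,0,0],0.7],
  [[0.091,-0.271,0],[0,0,0],0.7],
  [[0.094,-0.328,0],[0,0,0],0.7],
  [[0.093,-0.386,0],[0,0,0],0.7],
  [[0.086,-0.443,0],[0,0,0],0.7],
  [[0.075,-0.5,0],[0,0,0],0.7],
  [[0.058,-0.555,0],[0,0,0],0.7],
  [[0.037,-0.608,0],[0,0,0],0.7],
  [[0.012,-0.66,0],[0,0,0],0.7],
])

```text
clock: 14.15
eef_pos: [512.4, -84.1, 76.7]
eef_rot: [-3.141, 0.003, 3.141]
wrist_force: [0.0, -0.3, 0.8]
finger_gap: 28.5
finger_force: 0.1
```

Request:
apply_moves([
  [[0,0,0],[0,0,0],0.7],
  [[0,0,0],[0,0,0],0.7],
  [[0,0,0],[0,0,0],0.7],
])

```text
clock: 14.4
eef_pos: [511.9, -82.5, 75.8]
eef_rot: [3.142, 0.001, 3.141]
wrist_force: [-0.4, 0.0, 0.3]
finger_gap: 28.5
finger_force: 0.0
```

```bash
python3 - <<'E'
from h import *
s=manip.read_state();print(s["eef_pos"],s["finger_gap"],s["wrist_force"],tomove([515,80,222],[np.pi,0,np.pi]))
i=viewer.camera_info("wrist");im=viewer.camera("wrist");cv2.imwrite("pics/w7.png",im)
for b in blobs(im,"orange",50): print(b[0],b[1],b[2],onz(i,b[0],82).round(1))
E
```

```text
[511.91152437 -82.54717957  75.81975473] 28.539223583944864 [-0.41715963  0.00485583  0.29368124] (array([-0.013 ,  0.6502, -0.5847]), array([ 0.    ,  0.0004, -0.0001]))
[271.4 254.6] 1693 [255 222  33  64] [504.5 -85.6  82. ]
[550.6 239.9] 456 [539 227  21  29] [497.3  41.1  82. ]
```

View pics/w7.png

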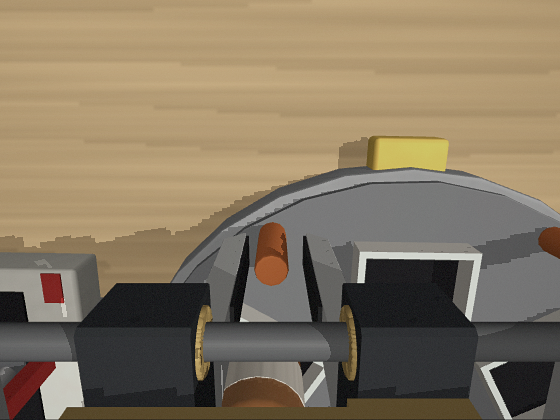

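The post sits between the fingers at (271,260), the carousel rests one detent on, and the empty pocket at (418,275) is in line with the yellow mark. Next bottle at (405,282).

Request:
apply_moves([
  [[0,0,-0.15],[0,0,0],0.7],
  [[0,0,-0.3],[0,0,0],0.7],
  [[0,0,-0.44],[0,0,0],0],
  [[0.03,0.15,-0.44],[0,0,0],0],
  [[0.06,0.31,-0.44],[0,0,0],0],
  [[0.1,0.47,-0.44],[0,0,0],0],
  [[0.13,0.62,-0.44],[0,0,0],0],
  [[0.16,0.76,-0.44],[0,0,0],0],
  [[0.16,0.76,-0.44],[0,0,0],0],
])

```text
clock: 15.2
eef_pos: [470.3, 112.3, 185.9]
eef_rot: [3.141, 0.002, -3.137]
wrist_force: [0.3, 0.6, 0.6]
finger_gap: 71.2
finger_force: 0.0
```

Request:
apply_moves([
  [[0.06,0.15,0],[0,0,0],0],
  [[0.13,0.31,0],[0,0,0],0],
  [[0.2,0.47,0],[0,0,0],0],
  [[0.25,0.6,0],[0,0,0],0],
  [[0.27,0.69,0],[0,0,0],0],
  [[0.27,0.69,0],[0,0,0],0],
  [[0.27,0.69,0],[0,0,0],0],
])

```text
clock: 15.78
eef_pos: [403.8, 280.5, 185.5]
eef_rot: [-3.141, 0.001, -3.139]
wrist_force: [0.9, -0.2, -0.0]
finger_gap: 94.1
finger_force: 0.0
```

```bash
python3 - <<'E'
from h import *
bottles("3"); s=manip.read_state(); print(s["eef_pos"],s["finger_gap"],tomove([406,282,43],[np.pi,0,np.pi]))
it=viewer.camera_info("top")
im=cv2.imread("pics/top3.png")
for b in blobs(im,"orange",8): print(onz(it,b[0],80).round(0)[:2])
E
```

```text
top [192.4 193.7] 155 [186 187  14  14] [606.9 282.1]
top [156.  221.4] 160 [149 215  15  14] [521.1 394.1]
wrist [279.7 202.6] 2619 [251 174  58  58] [403.1 281.6]
wrist [412.3 221.1] 2649 [382 193  61  58] [418.  385.9]
wrist [389.4 318. ] 76 [383 312  14  10] [503.9 374.8]
wrist [279.1 398.6] 670 [256 388  47  19] [586.1 281.8]
[404.49538939 279.20242197 185.56427192] 94.19638723828584 (array([-0.0052,  0.0114,  0.5703]), array([-0.0001,  0.0005, -0.    ]))
[800.  77.]
[799. -90.]
[660. 161.]
[ 655. -169.]
[515.  81.]
[513. -84.]
```

Request:
apply_moves([
  [[0,0.009,0.14],[0,0,0],0],
  [[0,0.009,0.28],[0,0,0],0],
  [[0,0.009,0.42],[0,0,0],0],
  [[0,0.009,0.57],[0,0,0],0],
  [[0,0.009,0.57],[0,0,0],0.2],
  [[0,0.009,0.57],[0,0,0],0.6],
  [[0,0.009,0.57],[0,0,0],0.6],
  [[0,0.009,0.57],[0,0,0],0.6],
  [[0,0.009,0.57],[0,0,0],0.6],
  [[0,0.009,0.57],[0,0,0],0.6],
  [[0,0.009,0.57],[0,0,0],0.6],
  [[0,0.009,0.57],[0,0,0],0.6],
], squeeze=15)

```text
clock: 16.88
eef_pos: [405.0, 282.3, 44.0]
eef_rot: [3.141, 0.003, 3.141]
wrist_force: [-0.8, -1.1, 7.5]
finger_gap: 49.9
finger_force: 15.0
```

Request:
apply_moves([
  [[0,0,0],[0,0,0],0.6],
  [[0,0,0],[0,0,0],0.6],
  [[0,0,-0.1],[0,0,0],0.6],
  [[0,0,-0.25],[0,0,0],0.6],
  [[0,0,-0.4],[0,0,0],0.6],
  [[0,0,-0.56],[0,0,0],0.6],
  [[-0.06,-0.13,-0.56],[0,0,0],0.6],
  [[-0.12,-0.27,-0.56],[0,0,0],0.6],
  [[-0.18,-0.4,-0.56],[0,0,0],0.6],
  [[-0.24,-0.52,-0.56],[0,0,0],0.6],
  [[-0.28,-0.6,-0.56],[0,0,0],0.6],
  [[-0.28,-0.6,-0.56],[0,0,0],0.6],
])

```text
clock: 17.88
eef_pos: [475.6, 128.9, 183.3]
eef_rot: [-3.141, 0.002, 3.138]
wrist_force: [-0.1, 0.4, -0.3]
finger_gap: 49.8
finger_force: 15.0
```

Request:
apply_moves([
  [[-0.06,-0.13,0],[0,0,0],0.6],
  [[-0.12,-0.26,0],[0,0,0],0.6],
  [[-0.19,-0.39,0],[0,0,0],0.6],
  [[-0.26,-0.49,0],[0,0,0],0.6],
  [[-0.31,-0.535,0],[0,0,0],0.6],
  [[-0.31,-0.535,0.08],[0,0,0],0.6],
  [[-0.31,-0.535,0.15],[0,0,0],0.6],
  [[-0.31,-0.535,0.15],[0,0,0],0.6],
  [[-0.31,-0.535,0.15],[0,0,0],0.6],
])

```text
clock: 18.63
eef_pos: [551.6, -1.3, 145.7]
eef_rot: [3.141, -0.0, -3.141]
wrist_force: [0.4, 0.0, -1.4]
finger_gap: 49.5
finger_force: 15.0
```

```bash
python3 - <<'E'
from h import *
s=manip.read_state();print(s["eef_pos"],s["finger_gap"],tomove([552,-1.5,78.5],[np.pi,0,np.pi]))
i=viewer.camera_info("wrist");im=viewer.camera("wrist");cv2.imwrite("pics/w8.png",im)
E
```

```text
[551.57764904  -1.31097079 145.69012602] 49.540028157209036 (array([-0.0017, -0.0008,  0.2688]), array([ 0.0001, -0.    ,  0.    ]))
```

Request:
apply_moves([
  [[-0.001,0,0.08],[0,0,0],0.6],
  [[-0.001,0,0.16],[0,0,0],0.6],
  [[-0.001,0,0.23],[0,0,0],0.6],
  [[-0.001,0,0.266],[0,0,0],0.6],
  [[-0.001,0,0.266],[0,0,0],0.6],
  [[-0.001,0,0.266],[0,0,0],0.6],
])

```text
clock: 19.18
eef_pos: [552.8, -1.6, 80.5]
eef_rot: [-3.142, 0.003, -3.141]
wrist_force: [0.3, 1.0, -0.7]
finger_gap: 49.8
finger_force: 15.0
```

Request:
apply_moves([
  [[0,0,0],[0,0,0],0.25],
  [[0,0,0],[0,0,0],0.25],
  [[0,0,0],[0,0,0],0.25],
  [[0,0,-0.12],[0,0,0],0.25],
  [[0,0,-0.25],[0,0,0],0.25],
  [[0,0,-0.4],[0,0,0],0.25],
  [[0,0,-0.4],[0,0,0],0.25],
  [[0,0,-0.4],[0,0,0],0.25],
])

```text
clock: 19.85
eef_pos: [553.0, -1.8, 181.7]
eef_rot: [-3.141, 0.006, 3.141]
wrist_force: [0.6, 0.1, -1.2]
finger_gap: 70.6
finger_force: 0.0
```

```bash
cat >> h.py <<'E'
def capcheck():
    i=viewer.camera_info("wrist");im=viewer.camera("wrist")
    for b in blobs(im,"blue",1500): print("cap",b[0],b[1],b[2],onz(i,b[0],109).round(1))
    s=manip.read_state();print(s["eef_pos"],s["finger_gap"],tomove([515.4,82,115],[np.pi,0,np.pi]))
E
python3 -c "
from h import *
capcheck()"
```

```text
cap [275.8 215.4] 3482 [243 182  67  67] [550.9  -2.9 109. ]
[552.23035888  -1.76430881 179.84154062] 70.31515961361073 (array([0.1481, 0.3351, 0.2589]), array([-0.    ,  0.0009, -0.0001]))
```

Request:
apply_moves([
  [[0.148,0.11,0],[0,0,0],0.7],
  [[0.148,0.22,0],[0,0,0],0.7],
  [[0.148,0.335,0],[0,0,0],0.7],
  [[0.148,0.335,0.1],[0,0,0],0.7],
  [[0.148,0.335,0.2],[0,0,0],0.7],
  [[0.148,0.335,0.25],[0,0,0],0.7],
  [[0.148,0.335,0.25],[0,0,0],0.7],
  [[0.148,0.335,0.32],[0,0,0],0.7],
  [[0.148,0.335,0.38],[0,0,0],0.7],
  [[0.148,0.335,0.417],[0,0,0],0.7],
  [[0.148,0.335,0.417],[0,0,0],0.7],
  [[0.148,0.335,0.417],[0,0,0],0.7],
])

```text
clock: 20.9
eef_pos: [515.4, 81.9, 75.3]
eef_rot: [-3.142, 0.001, 3.141]
wrist_force: [0.2, 0.6, 0.7]
finger_gap: 28.1
finger_force: 0.0
```

Request:
apply_moves([
  [[0.028,-0.051,0],[0,0,0],0.7],
  [[0.05,-0.104,0],[0,0,0],0.7],
  [[0.069,-0.158,0],[0,0,0],0.7],
  [[0.082,-0.214,0],[0,0,0],0.7],
  [[0.091,-0.271,0],[0,0,0],0.7],
  [[0.094,-0.328,0],[0,0,0],0.7],
  [[0.093,-0.386,0],[0,0,0],0.7],
  [[0.086,-0.443,0],[0,0,0],0.7],
  [[0.075,-0.5,0],[0,0,0],0.7],
  [[0.058,-0.555,0],[0,0,0],0.7],
  [[0.037,-0.608,0],[0,0,0],0.7],
  [[0.012,-0.66,0],[0,0,0],0.7],
])

```text
clock: 21.9
eef_pos: [512.6, -84.4, 75.9]
eef_rot: [-3.141, 0.003, 3.141]
wrist_force: [-1.0, 1.0, 1.1]
finger_gap: 27.9
finger_force: 0.1
```

Request:
apply_moves([
  [[0,0,0],[0,0,0],0.7],
  [[0,0,0],[0,0,0],0.7],
  [[0,0,0],[0,0,0],0.7],
  [[0,0,-0.15],[0,0,0],0.7],
  [[0,0,-0.3],[0,0,0],0.7],
  [[0,0,-0.44],[0,0,0],0],
  [[-0.03,0.15,-0.44],[0,0,0],0],
  [[-0.06,0.31,-0.44],[0,0,0],0],
  [[-0.1,0.47,-0.44],[0,0,0],0],
  [[-0.13,0.62,-0.44],[0,0,0],0],
  [[-0.16,0.76,-0.44],[0,0,0],0],
  [[-0.16,0.76,-0.44],[0,0,0],0],
])

```text
clock: 22.9
eef_pos: [552.1, 112.7, 185.0]
eef_rot: [3.141, 0.002, -3.137]
wrist_force: [-0.2, -0.0, 0.1]
finger_gap: 71.4
finger_force: 0.0
```

Request:
apply_moves([
  [[-0.04,0.15,0],[0,0,0],0],
  [[-0.08,0.31,0],[0,0,0],0],
  [[-0.13,0.47,0],[0,0,0],0],
  [[-0.18,0.6,0],[0,0,0],0],
  [[-0.21,0.69,0],[0,0,0],0],
  [[-0.21,0.69,0],[0,0,0],0],
  [[-0.21,0.69,0],[0,0,0],0],
])

```text
clock: 23.48
eef_pos: [604.1, 280.4, 184.5]
eef_rot: [-3.141, 0.001, -3.14]
wrist_force: [-0.1, -0.8, -0.8]
finger_gap: 94.0
finger_force: 0.0
```

```bash
python3 - <<'E'
from h import *
bottles("4"); s=manip.read_state(); print(s["eef_pos"],s["finger_gap"],tomove([604,282,43],[np.pi,0,np.pi]))
it=viewer.camera_info("top")
im=cv2.imread("pics/top4.png")
for b in blobs(im,"orange",8): print(onz(it,b[0],80).round(0)[:2])
i=viewer.camera_info("side");im=viewer.camera("side");cv2.imwrite("pics/s4.png",cv2.resize(im[130:360,190:410],None,fx=2.5,fy=2.5,interpolation=cv2.INTER_CUBIC))
E
```

```text
top [155.  254.2] 94 [151 247   9  14] [419.7 395. ]
wrist [436.5  89.8] 3392 [402  58  69  65] [519.2 393.2]
wrist [280.4 205.2] 2621 [252 177  58  58] [604.9 281.8]
[604.37463254 278.77866288 185.13081262] 93.64688100217708 (array([0.0022, 0.0131, 0.5685]), array([-0.0001,  0.0004, -0.0001]))
[801.  77.]
[799. -90.]
[660. 161.]
[ 655. -170.]
[516.  81.]
[512. -84.]
```

Request:
apply_moves([
  [[-0.003,0.013,0.14],[0,0,0],0],
  [[-0.003,0.013,0.28],[0,0,0],0],
  [[-0.003,0.013,0.42],[0,0,0],0],
  [[-0.003,0.013,0.568],[0,0,0],0],
  [[-0.003,0.013,0.568],[0,0,0],0.2],
  [[-0.003,0.013,0.568],[0,0,0],0.6],
  [[-0.003,0.013,0.568],[0,0,0],0.6],
  [[-0.003,0.013,0.568],[0,0,0],0.6],
  [[-0.003,0.013,0.568],[0,0,0],0.6],
  [[-0.003,0.013,0.568],[0,0,0],0.6],
  [[-0.003,0.013,0.568],[0,0,0],0.6],
  [[-0.003,0.013,0.568],[0,0,0],0.6],
], squeeze=15)

```text
clock: 24.63
eef_pos: [606.0, 282.9, 44.2]
eef_rot: [3.141, 0.003, 3.141]
wrist_force: [-1.0, -0.6, 4.9]
finger_gap: 49.5
finger_force: 15.0
```

Request:
apply_moves([
  [[0,0,0],[0,0,0],0.6],
  [[0,0,0],[0,0,0],0.6],
  [[0,0,-0.1],[0,0,0],0.6],
  [[0,0,-0.25],[0,0,0],0.6],
  [[0,0,-0.4],[0,0,0],0.6],
  [[0,0,-0.57],[0,0,0],0.6],
  [[0.05,-0.13,-0.6],[0,0,0],0.6],
  [[0.1,-0.27,-0.6],[0,0,0],0.6],
  [[0.15,-0.4,-0.6],[0,0,0],0.6],
  [[0.2,-0.52,-0.6],[0,0,0],0.6],
  [[0.212,-0.6,-0.6],[0,0,0],0.6],
  [[0.212,-0.6,-0.6],[0,0,0],0.6],
])

```text
clock: 25.63
eef_pos: [551.7, 129.6, 193.4]
eef_rot: [-3.141, 0.001, 3.139]
wrist_force: [-0.5, 0.4, -2.3]
finger_gap: 49.7
finger_force: 15.0
```

Request:
apply_moves([
  [[0,-0.13,0],[0,0,0],0.6],
  [[0,-0.26,0],[0,0,0],0.6],
  [[0,-0.39,0],[0,0,0],0.6],
  [[0,-0.49,0],[0,0,0],0.6],
  [[0,-0.535,0],[0,0,0],0.6],
  [[0,-0.535,0],[0,0,0],0.6],
  [[0,-0.535,0.1],[0,0,0],0.6],
  [[0,-0.535,0.19],[0,0,0],0.6],
  [[0,-0.535,0.19],[0,0,0],0.6],
  [[0,-0.535,0.19],[0,0,0],0.6],
])

```text
clock: 26.47
eef_pos: [552.2, 0.1, 145.3]
eef_rot: [3.141, -0.0, -3.141]
wrist_force: [0.1, -0.5, -1.5]
finger_gap: 49.7
finger_force: 15.0
```

```bash
python3 - <<'E'
from h import *
s=manip.read_state();print(s["eef_pos"],s["finger_gap"],tomove([552.3,-1.5,79],[np.pi,0,np.pi]))
E
```

```text
[5.52204089e+02 1.09146044e-01 1.45292798e+02] 49.687584601060834 (array([-0.0005, -0.0065,  0.2652]), array([ 0.0001, -0.0001,  0.0002]))
```

Request:
apply_moves([
  [[0,-0.0065,0.08],[0,0,0],0.6],
  [[0,-0.0065,0.16],[0,0,0],0.6],
  [[0,-0.0065,0.23],[0,0,0],0.6],
  [[0,-0.0065,0.265],[0,0,0],0.6],
  [[0,-0.0065,0.265],[0,0,0],0.6],
  [[0,-0.0065,0.265],[0,0,0],0.6],
])

```text
clock: 26.97
eef_pos: [553.2, -2.3, 80.6]
eef_rot: [-3.142, 0.003, -3.141]
wrist_force: [0.5, 0.3, -1.3]
finger_gap: 49.5
finger_force: 15.0
```

Request:
apply_moves([
  [[0,0,0],[0,0,0],0.25],
  [[0,0,0],[0,0,0],0.25],
  [[0,0,0],[0,0,0],0.25],
  [[0,0,-0.12],[0,0,0],0.25],
  [[0,0,-0.25],[0,0,0],0.25],
  [[0,0,-0.4],[0,0,0],0.25],
  [[0,0,-0.4],[0,0,0],0.25],
  [[0,0,-0.4],[0,0,0],0.25],
])

```text
clock: 27.63
eef_pos: [553.3, -2.7, 181.8]
eef_rot: [-3.141, 0.006, 3.141]
wrist_force: [-0.2, 1.2, 0.2]
finger_gap: 70.3
finger_force: 0.0
```

```bash
python3 -c "
from h import *
capcheck()"
```

```text
cap [276.  216.7] 3474 [243 184  67  67] [552.1  -3.7 109. ]
[552.49623202  -2.64933797 179.88358882] 70.77151266947197 (array([0.1492, 0.3386, 0.2591]), array([-0.    ,  0.0009, -0.0001]))
```

Request:
apply_moves([
  [[0.149,0.11,0],[0,0,0],0.7],
  [[0.149,0.22,0],[0,0,0],0.7],
  [[0.149,0.338,0],[0,0,0],0.7],
  [[0.149,0.338,0.1],[0,0,0],0.7],
  [[0.149,0.338,0.2],[0,0,0],0.7],
  [[0.149,0.338,0.25],[0,0,0],0.7],
  [[0.149,0.338,0.25],[0,0,0],0.7],
  [[0.149,0.338,0.32],[0,0,0],0.7],
  [[0.149,0.338,0.38],[0,0,0],0.7],
  [[0.149,0.338,0.417],[0,0,0],0.7],
  [[0.149,0.338,0.417],[0,0,0],0.7],
  [[0.149,0.338,0.417],[0,0,0],0.7],
])

```text
clock: 28.68
eef_pos: [515.4, 81.8, 75.3]
eef_rot: [-3.142, 0.001, 3.141]
wrist_force: [0.2, 0.1, -0.0]
finger_gap: 28.1
finger_force: 0.0
```

Request:
apply_moves([
  [[0.028,-0.051,0],[0,0,0],0.7],
  [[0.05,-0.104,0],[0,0,0],0.7],
  [[0.069,-0.158,0],[0,0,0],0.7],
  [[0.082,-0.214,0],[0,0,0],0.7],
  [[0.091,-0.271,0],[0,0,0],0.7],
  [[0.094,-0.328,0],[0,0,0],0.7],
  [[0.093,-0.386,0],[0,0,0],0.7],
  [[0.086,-0.443,0],[0,0,0],0.7],
  [[0.075,-0.5,0],[0,0,0],0.7],
  [[0.058,-0.555,0],[0,0,0],0.7],
  [[0.037,-0.608,0],[0,0,0],0.7],
  [[0.012,-0.66,0],[0,0,0],0.7],
])

```text
clock: 29.68
eef_pos: [512.6, -84.4, 75.9]
eef_rot: [-3.141, 0.003, 3.141]
wrist_force: [0.3, 0.3, -0.3]
finger_gap: 28.4
finger_force: 0.2
```

Request:
apply_moves([
  [[0,0,0],[0,0,0],0.7],
  [[0,0,0],[0,0,0],0.7],
  [[0,0,0],[0,0,0],0.7],
  [[0,0,-0.15],[0,0,0],0.7],
  [[0,0,-0.3],[0,0,0],0.7],
  [[0,0,-0.44],[0,0,0],0],
  [[0.03,0.15,-0.44],[0,0,0],0],
  [[0.06,0.31,-0.44],[0,0,0],0],
  [[0.1,0.47,-0.44],[0,0,0],0],
  [[0.13,0.62,-0.44],[0,0,0],0],
  [[0.16,0.76,-0.44],[0,0,0],0],
  [[0.16,0.76,-0.44],[0,0,0],0],
])

```text
clock: 30.68
eef_pos: [470.5, 111.9, 185.2]
eef_rot: [3.141, 0.002, -3.137]
wrist_force: [-0.4, 0.1, 0.0]
finger_gap: 71.4
finger_force: 0.0
```

Request:
apply_moves([
  [[0.04,0.15,0],[0,0,0],0],
  [[0.08,0.31,0],[0,0,0],0],
  [[0.12,0.47,0],[0,0,0],0],
  [[0.16,0.62,0],[0,0,0],0],
  [[0.2,0.77,0],[0,0,0],0],
  [[0.21,0.92,0],[0,0,0],0],
  [[0.21,1,0],[0,0,0],0],
  [[0.21,1,0],[0,0,0],0],
  [[0.21,1,0],[0,0,0],0],
])

```text
clock: 31.43
eef_pos: [419.1, 357.4, 184.5]
eef_rot: [-3.141, 0.001, -3.14]
wrist_force: [0.2, -0.6, -0.4]
finger_gap: 94.0
finger_force: 0.0
```

```bash
python3 - <<'E'
from h import *
bottles("5"); s=manip.read_state(); print(s["eef_pos"],s["finger_gap"],s["joints"].round(2),tomove([419,387,43],[np.pi,0,np.pi]))
it=viewer.camera_info("top")
im=cv2.imread("pics/top5.png")
for b in blobs(im,"orange",8): print(onz(it,b[0],80).round(0)[:2])
E
```

```text
top [156.  221.4] 160 [149 215  15  14] [521.1 394.1]
wrist [315.8 203.5] 2639 [287 175  59  58] [418.7 386.4]
wrist [320.2 308. ] 1355 [295 290  53  32] [509.1 392.7]
[419.64174933 356.15740351 184.81283694] 93.77539609531902 [ 0.64  0.33  1.57 -0.    1.24 -0.93] (array([0.0033, 0.1236, 0.5672]), array([-0.0001,  0.0004, -0.0001]))
[801.  77.]
[799. -90.]
[660. 161.]
[ 655. -169.]
[515.  81.]
[512. -84.]
```

Request:
apply_moves([
  [[0.001,0.123,0.08],[0,0,0],0],
  [[0.001,0.123,0.2],[0,0,0],0],
  [[0.001,0.123,0.34],[0,0,0],0],
  [[0.001,0.123,0.48],[0,0,0],0],
  [[0.001,0.123,0.567],[0,0,0],0],
  [[0.001,0.123,0.567],[0,0,0],0.6],
  [[0.001,0.123,0.567],[0,0,0],0.6],
  [[0.001,0.123,0.567],[0,0,0],0.6],
  [[0.001,0.123,0.567],[0,0,0],0.6],
  [[0.001,0.123,0.567],[0,0,0],0.6],
  [[0.001,0.123,0.567],[0,0,0],0.6],
  [[0.001,0.123,0.567],[0,0,0],0.6],
], squeeze=15)

```text
clock: 32.53
eef_pos: [419.9, 387.8, 43.9]
eef_rot: [3.141, 0.002, 3.141]
wrist_force: [0.0, -0.5, 0.5]
finger_gap: 50.6
finger_force: 0.0
```

Request:
apply_moves([
  [[0,0,0],[0,0,0],0.6],
  [[0,0,0],[0,0,0],0.6],
  [[0,0,-0.1],[0,0,0],0.6],
  [[0,0,-0.25],[0,0,0],0.6],
  [[0,0,-0.4],[0,0,0],0.6],
  [[0,0,-0.57],[0,0,0],0.6],
  [[-0.05,-0.13,-0.57],[0,0,0],0.6],
  [[-0.1,-0.27,-0.57],[0,0,0],0.6],
  [[-0.15,-0.4,-0.57],[0,0,0],0.6],
  [[-0.2,-0.52,-0.57],[0,0,0],0.6],
  [[-0.23,-0.6,-0.57],[0,0,0],0.6],
  [[-0.23,-0.6,-0.57],[0,0,0],0.6],
])

```text
clock: 33.53
eef_pos: [478.0, 234.4, 185.7]
eef_rot: [-3.141, 0.001, 3.138]
wrist_force: [0.1, 1.2, -2.0]
finger_gap: 49.3
finger_force: 15.0
```

Request:
apply_moves([
  [[-0.04,-0.14,0],[0,0,0],0.6],
  [[-0.08,-0.28,0],[0,0,0],0.6],
  [[-0.12,-0.42,0],[0,0,0],0.6],
  [[-0.17,-0.56,0],[0,0,0],0.6],
  [[-0.22,-0.7,0],[0,0,0],0.6],
  [[-0.26,-0.83,0],[0,0,0],0.6],
  [[-0.302,-0.92,0],[0,0,0],0.6],
  [[-0.302,-0.955,0],[0,0,0],0.6],
  [[-0.302,-0.955,0],[0,0,0],0.6],
  [[-0.302,-0.955,0.08],[0,0,0],0.6],
  [[-0.302,-0.955,0.16],[0,0,0],0.6],
  [[-0.302,-0.955,0.16],[0,0,0],0.6],
])

```text
clock: 34.53
eef_pos: [550.5, 0.5, 142.5]
eef_rot: [3.141, -0.004, -3.141]
wrist_force: [-0.1, 0.9, -1.7]
finger_gap: 49.5
finger_force: 15.0
```

```bash
python3 - <<'E'
from h import *
s=manip.read_state();print(s["eef_pos"],s["finger_gap"],tomove([552.3,-1.5,79],[np.pi,0,np.pi]))
E
```

```text
[5.50467520e+02 5.14976662e-01 1.42487287e+02] 49.54724000916445 (array([-0.0084, -0.0082,  0.2539]), array([ 0.0002, -0.0013,  0.0003]))
```

Request:
apply_moves([
  [[-0.003,-0.007,0],[0,0,0],0.6],
  [[-0.003,-0.007,0.08],[0,0,0],0.6],
  [[-0.003,-0.007,0.16],[0,0,0],0.6],
  [[-0.003,-0.007,0.22],[0,0,0],0.6],
  [[-0.003,-0.007,0.253],[0,0,0],0.6],
  [[-0.003,-0.007,0.253],[0,0,0],0.6],
  [[-0.003,-0.007,0.253],[0,0,0],0.6],
])

```text
clock: 35.12
eef_pos: [553.8, -2.6, 83.7]
eef_rot: [-3.142, 0.003, -3.141]
wrist_force: [0.4, 0.3, -0.6]
finger_gap: 49.4
finger_force: 15.0
```

Request:
apply_moves([
  [[0.004,0.003,0.014],[0,0,0],0.6],
  [[0.004,0.003,0.014],[0,0,0],0.6],
  [[0.004,0.003,0.014],[0,0,0],0.6],
])

```text
clock: 35.37
eef_pos: [552.5, -2.1, 79.7]
eef_rot: [-3.142, 0.002, 3.141]
wrist_force: [0.3, -0.3, -1.0]
finger_gap: 49.6
finger_force: 15.0
```

Request:
apply_moves([
  [[0,0,0],[0,0,0],0.25],
  [[0,0,0],[0,0,0],0.25],
  [[0,0,0],[0,0,0],0.25],
  [[0,0,-0.12],[0,0,0],0.25],
  [[0,0,-0.25],[0,0,0],0.25],
  [[0,0,-0.4],[0,0,0],0.25],
  [[0,0,-0.4],[0,0,0],0.25],
  [[0,0,-0.4],[0,0,0],0.25],
])

```text
clock: 36.03
eef_pos: [552.9, -2.2, 181.1]
eef_rot: [-3.141, 0.006, 3.141]
wrist_force: [-0.9, -0.7, -0.7]
finger_gap: 70.9
finger_force: 0.0
```

```bash
python3 -c "
from h import *
capcheck()"
```

```text
cap [275.7 216.1] 3497 [243 183  66  67] [551.1  -3.4 109. ]
[552.1889821   -2.14364174 179.26335306] 70.32162745988991 (array([0.1479, 0.3366, 0.2567]), array([-0.    ,  0.0008, -0.0001]))
```

Request:
apply_moves([
  [[0.148,0.11,0],[0,0,0],0.7],
  [[0.148,0.22,0],[0,0,0],0.7],
  [[0.148,0.337,0],[0,0,0],0.7],
  [[0.148,0.337,0.1],[0,0,0],0.7],
  [[0.148,0.337,0.2],[0,0,0],0.7],
  [[0.148,0.337,0.25],[0,0,0],0.7],
  [[0.148,0.337,0.25],[0,0,0],0.7],
  [[0.148,0.337,0.32],[0,0,0],0.7],
  [[0.148,0.337,0.38],[0,0,0],0.7],
  [[0.148,0.337,0.415],[0,0,0],0.7],
  [[0.148,0.337,0.415],[0,0,0],0.7],
  [[0.148,0.337,0.415],[0,0,0],0.7],
])

```text
clock: 37.08
eef_pos: [515.4, 82.1, 75.5]
eef_rot: [-3.142, 0.001, 3.141]
wrist_force: [0.2, 0.2, 0.7]
finger_gap: 28.0
finger_force: 0.0
```

Request:
apply_moves([
  [[0.028,-0.051,0],[0,0,0],0.7],
  [[0.05,-0.104,0],[0,0,0],0.7],
  [[0.069,-0.158,0],[0,0,0],0.7],
  [[0.082,-0.214,0],[0,0,0],0.7],
  [[0.091,-0.271,0],[0,0,0],0.7],
  [[0.094,-0.328,0],[0,0,0],0.7],
  [[0.093,-0.386,0],[0,0,0],0.7],
  [[0.086,-0.443,0],[0,0,0],0.7],
  [[0.075,-0.5,0],[0,0,0],0.7],
  [[0.058,-0.555,0],[0,0,0],0.7],
  [[0.037,-0.608,0],[0,0,0],0.7],
  [[0.012,-0.66,0],[0,0,0],0.7],
])

```text
clock: 38.08
eef_pos: [512.6, -84.2, 76.1]
eef_rot: [-3.141, 0.003, 3.141]
wrist_force: [0.2, 0.9, -0.5]
finger_gap: 28.2
finger_force: 0.2
```

Request:
apply_moves([
  [[0,0,0],[0,0,0],0.7],
  [[0,0,0],[0,0,0],0.7],
  [[0,0,0],[0,0,0],0.7],
  [[0,0,-0.15],[0,0,0],0.7],
  [[0,0,-0.3],[0,0,0],0.7],
  [[0,0,-0.44],[0,0,0],0],
  [[0,0.15,-0.44],[0,0,0],0],
  [[0,0.31,-0.44],[0,0,0],0],
  [[0,0.47,-0.44],[0,0,0],0],
  [[0,0.62,-0.44],[0,0,0],0],
  [[0,0.76,-0.44],[0,0,0],0],
  [[0,0.76,-0.44],[0,0,0],0],
])

```text
clock: 39.08
eef_pos: [511.3, 112.5, 185.4]
eef_rot: [3.141, 0.002, -3.137]
wrist_force: [-0.6, 0.8, -0.1]
finger_gap: 71.4
finger_force: 0.0
```

Request:
apply_moves([
  [[-0.01,0.15,0],[0,0,0],0],
  [[-0.02,0.31,0],[0,0,0],0],
  [[-0.03,0.47,0],[0,0,0],0],
  [[-0.03,0.62,0],[0,0,0],0],
  [[-0.03,0.77,0],[0,0,0],0],
  [[-0.03,0.92,0],[0,0,0],0],
  [[-0.03,1,0],[0,0,0],0],
  [[-0.03,1,0],[0,0,0],0],
  [[-0.03,1,0],[0,0,0],0],
])

```text
clock: 39.83
eef_pos: [519.0, 357.8, 184.8]
eef_rot: [-3.141, 0.001, -3.14]
wrist_force: [1.0, 0.3, 0.1]
finger_gap: 93.6
finger_force: 0.0
```

```bash
python3 - <<'E'
from h import *
bottles("6"); s=manip.read_state(); print(s["eef_pos"],s["finger_gap"],s["joints"].round(2),tomove([519.5,393,43],[np.pi,0,np.pi]))
it=viewer.camera_info("top")
im=cv2.imread("pics/top6.png")
for b in blobs(im,"orange",8): print(onz(it,b[0],80).round(0)[:2])
E
```

```text
wrist [324.4 204. ] 2650 [296 175  58  59] [519.2 393.4]
[519.62638858 356.33256771 185.24232364] 93.75016636248961 [ 0.54  0.51  1.32 -0.    1.31 -1.03] (array([0.0013, 0.1469, 0.5689]), array([-0.0001,  0.0004, -0.0001]))
[801.  77.]
[799. -89.]
[659. 161.]
[ 655. -169.]
[516.  81.]
[513. -84.]
```

Request:
apply_moves([
  [[0.001,0.148,0.08],[0,0,0],0],
  [[0.001,0.148,0.2],[0,0,0],0],
  [[0.001,0.148,0.34],[0,0,0],0],
  [[0.001,0.148,0.48],[0,0,0],0],
  [[0.001,0.148,0.568],[0,0,0],0],
  [[0.001,0.148,0.568],[0,0,0],0.6],
  [[0.001,0.148,0.568],[0,0,0],0.6],
  [[0.001,0.148,0.568],[0,0,0],0.6],
  [[0.001,0.148,0.568],[0,0,0],0.6],
  [[0.001,0.148,0.568],[0,0,0],0.6],
  [[0.001,0.148,0.568],[0,0,0],0.6],
  [[0.001,0.148,0.568],[0,0,0],0.6],
], squeeze=15)

```text
clock: 40.93
eef_pos: [519.9, 394.3, 44.1]
eef_rot: [3.141, 0.002, 3.141]
wrist_force: [0.9, 3.7, 1.2]
finger_gap: 50.8
finger_force: 1.2
```

Request:
apply_moves([
  [[0,0,0],[0,0,0],0.6],
  [[0,0,0],[0,0,0],0.6],
  [[0,0,-0.1],[0,0,0],0.6],
  [[0,0,-0.25],[0,0,0],0.6],
  [[0,0,-0.4],[0,0,0],0.6],
  [[0,0,-0.57],[0,0,0],0.6],
  [[0,-0.13,-0.57],[0,0,0],0.6],
  [[0,-0.27,-0.57],[0,0,0],0.6],
  [[0,-0.4,-0.57],[0,0,0],0.6],
  [[0,-0.52,-0.57],[0,0,0],0.6],
  [[0,-0.6,-0.57],[0,0,0],0.6],
  [[0,-0.6,-0.57],[0,0,0],0.6],
])

```text
clock: 41.93
eef_pos: [519.5, 240.9, 185.9]
eef_rot: [-3.141, 0.001, 3.139]
wrist_force: [0.4, 0.3, -1.8]
finger_gap: 49.6
finger_force: 15.0
```

Request:
apply_moves([
  [[0,-0.14,0],[0,0,0],0.6],
  [[0,-0.28,0],[0,0,0],0.6],
  [[0,-0.42,0],[0,0,0],0.6],
  [[-0.03,-0.56,0],[0,0,0],0.6],
  [[-0.06,-0.7,0],[0,0,0],0.6],
  [[-0.1,-0.84,0],[0,0,0],0.6],
  [[-0.13,-0.94,0],[0,0,0],0.6],
  [[-0.13,-0.98,0],[0,0,0],0.6],
  [[-0.13,-0.98,0],[0,0,0],0.6],
  [[-0.13,-0.98,0.08],[0,0,0],0.6],
  [[-0.13,-0.98,0.16],[0,0,0],0.6],
  [[-0.13,-0.98,0.16],[0,0,0],0.6],
])

```text
clock: 42.93
eef_pos: [550.2, 0.8, 142.5]
eef_rot: [3.141, -0.004, -3.141]
wrist_force: [-0.5, 0.0, -1.9]
finger_gap: 49.4
finger_force: 15.0
```

Request:
apply_moves([
  [[0,0,0],[0,0,0],0.6],
  [[0,0,0],[0,0,0],0.6],
])

```text
clock: 43.1
eef_pos: [552.3, 0.1, 147.0]
eef_rot: [3.142, 0.003, -3.141]
wrist_force: [0.9, 0.3, -1.2]
finger_gap: 50.2
finger_force: 15.0
```

```bash
python3 - <<'E'
from h import *
s=manip.read_state();print(s["eef_pos"],s["finger_gap"],tomove([552.3,-1.5,79],[np.pi,0,np.pi]))
E
```

```text
[5.52279056e+02 8.88301996e-02 1.46988111e+02] 50.15009673613829 (array([ 0.0006, -0.0064,  0.272 ]), array([0.    , 0.0008, 0.0003]))
```

Request:
apply_moves([
  [[0,-0.0064,0.08],[0,0,0],0.6],
  [[0,-0.0064,0.16],[0,0,0],0.6],
  [[0,-0.0064,0.23],[0,0,0],0.6],
  [[0,-0.0064,0.268],[0,0,0],0.6],
  [[0,-0.0064,0.268],[0,0,0],0.6],
  [[0,-0.0064,0.268],[0,0,0],0.6],
  [[0,-0.0064,0.268],[0,0,0],0.6],
])

```text
clock: 43.68
eef_pos: [552.7, -2.4, 80.3]
eef_rot: [-3.141, 0.003, 3.142]
wrist_force: [-0.4, 0.6, -2.1]
finger_gap: 49.5
finger_force: 15.0
```

Request:
apply_moves([
  [[0,0,0],[0,0,0],0.25],
  [[0,0,0],[0,0,0],0.25],
  [[0,0,0],[0,0,0],0.25],
  [[0,0,-0.12],[0,0,0],0.25],
  [[0,0,-0.25],[0,0,0],0.25],
  [[0,0,-0.4],[0,0,0],0.25],
  [[0,0,-0.4],[0,0,0],0.25],
  [[0,0,-0.4],[0,0,0],0.25],
])

```text
clock: 44.35
eef_pos: [552.7, -2.6, 181.0]
eef_rot: [-3.141, 0.006, 3.141]
wrist_force: [-0.8, -0.5, -1.4]
finger_gap: 70.2
finger_force: 0.0
```

```bash
python3 -c "
from h import *
capcheck()"
```

```text
cap [275.7 217.5] 3496 [243 184  66  68] [551.8  -3.7 109. ]
[551.95041654  -2.5004382  179.16138549] 70.32206931367527 (array([0.1469, 0.338 , 0.2562]), array([-0.    ,  0.0008, -0.0001]))
```

Fifth bottle in. Final sweep, then withdraw to the side and look.

Request:
apply_moves([
  [[0.147,0.11,0],[0,0,0],0.7],
  [[0.147,0.22,0],[0,0,0],0.7],
  [[0.147,0.338,0],[0,0,0],0.7],
  [[0.147,0.338,0.1],[0,0,0],0.7],
  [[0.147,0.338,0.2],[0,0,0],0.7],
  [[0.147,0.338,0.25],[0,0,0],0.7],
  [[0.147,0.338,0.25],[0,0,0],0.7],
  [[0.147,0.338,0.32],[0,0,0],0.7],
  [[0.147,0.338,0.38],[0,0,0],0.7],
  [[0.147,0.338,0.415],[0,0,0],0.7],
  [[0.147,0.338,0.415],[0,0,0],0.7],
  [[0.147,0.338,0.415],[0,0,0],0.7],
])

```text
clock: 45.4
eef_pos: [515.4, 81.9, 75.3]
eef_rot: [-3.142, 0.001, 3.141]
wrist_force: [0.4, 0.7, -0.5]
finger_gap: 28.4
finger_force: 0.0
```

Request:
apply_moves([
  [[0.028,-0.051,0],[0,0,0],0.7],
  [[0.05,-0.104,0],[0,0,0],0.7],
  [[0.069,-0.158,0],[0,0,0],0.7],
  [[0.082,-0.214,0],[0,0,0],0.7],
  [[0.091,-0.271,0],[0,0,0],0.7],
  [[0.094,-0.328,0],[0,0,0],0.7],
  [[0.093,-0.386,0],[0,0,0],0.7],
  [[0.086,-0.443,0],[0,0,0],0.7],
  [[0.075,-0.5,0],[0,0,0],0.7],
  [[0.058,-0.555,0],[0,0,0],0.7],
  [[0.037,-0.608,0],[0,0,0],0.7],
  [[0.012,-0.66,0],[0,0,0],0.7],
])

```text
clock: 46.4
eef_pos: [512.6, -84.3, 75.9]
eef_rot: [-3.141, 0.003, 3.141]
wrist_force: [-0.2, 0.2, -0.1]
finger_gap: 28.2
finger_force: 0.2
```

Request:
apply_moves([
  [[0,0,0],[0,0,0],0.7],
  [[0,0,0],[0,0,0],0.7],
  [[0,0,0],[0,0,0],0.7],
  [[0,0,-0.15],[0,0,0],0.7],
  [[0,0,-0.3],[0,0,0],0.7],
  [[0,0,-0.44],[0,0,0],0],
  [[0,0.15,-0.5],[0,0,0],0],
  [[0.03,0.31,-0.5],[0,0,0],0],
  [[0.06,0.47,-0.5],[0,0,0],0],
  [[0.1,0.62,-0.5],[0,0,0],0],
  [[0.16,0.76,-0.5],[0,0,0],0],
  [[0.16,0.76,-0.5],[0,0,0],0],
])

```text
clock: 47.4
eef_pos: [469.7, 112.1, 200.1]
eef_rot: [3.141, 0.001, -3.137]
wrist_force: [0.4, -0.1, 0.2]
finger_gap: 71.4
finger_force: 0.0
```

Request:
apply_moves([
  [[0.04,0.15,0],[0,0,0],0],
  [[0.08,0.31,0],[0,0,0],0],
  [[0.12,0.47,0],[0,0,0],0],
  [[0.16,0.62,0],[0,0,0],0],
  [[0.2,0.77,0],[0,0,0],0],
  [[0.21,0.92,0],[0,0,0],0],
  [[0.21,1,0],[0,0,0],0],
  [[0.21,1,0],[0,0,0],0],
  [[0.21,1,0],[0,0,0],0],
])

```text
clock: 48.15
eef_pos: [419.0, 357.7, 199.5]
eef_rot: [-3.141, 0.001, -3.139]
wrist_force: [0.8, -0.1, -0.4]
finger_gap: 94.3
finger_force: 0.0
```

```bash
python3 - <<'E'
from h import *
it=viewer.camera_info("top");im=viewer.camera("top")
for b in blobs(im,"orange",8): print(onz(it,b[0],80).round(0)[:2])
for b in blobs(im,"yellow",20): print("y",b[0],onz(it,b[0],131).round(0)[:2])
s=viewer.camera("side")[100:360,190:410]
a=cv2.resize(im[100:260,120:420],(560,300),interpolation=cv2.INTER_CUBIC)[:, :]
b=cv2.resize(s,(240,284))
c=np.zeros((590,560,3),np.uint8);c[:300]=a;b2=cv2.resize(s,(245,290),interpolation=cv2.INTER_CUBIC);c[300:590,:245]=b2
cv2.imwrite("pics/end.png",c)
cv2.imwrite("pics/ends.png",cv2.resize(s,None,fx=2.2,fy=2.2,interpolation=cv2.INTER_CUBIC))
print(manip.read_state()["clock"])
E
```

```text
[801.  77.]
[799. -90.]
[661. 160.]
[ 655. -169.]
[516.  81.]
[513. -84.]
y [366.  182.3] [ 630. -251.]
y [283.5 238.6] [462.  -2.]
48.25
```

View pics/ends.png

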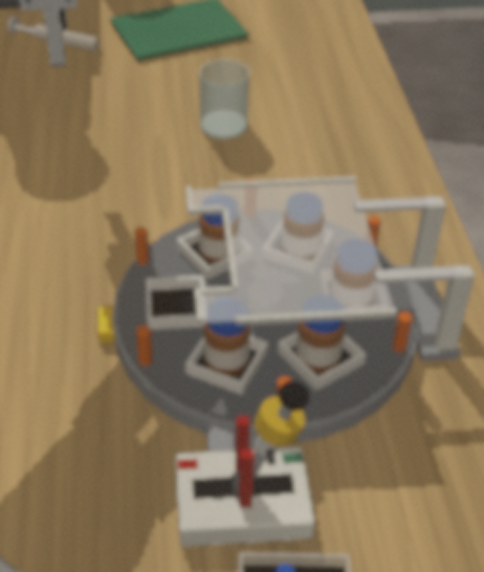

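View pics/end.png

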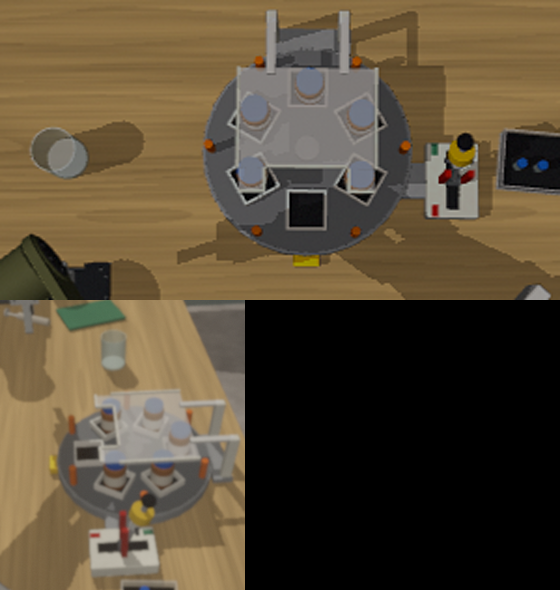

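All five bottles stand in their pockets under the cover. The empty pocket is at the notch (306,210 in the crop) by the yellow mark, the lever is over, and the other things on the bench haven't moved.

```bash
python3 -c "
from cell import manip
print(manip.sign_off())"
```

```text
the job is handed in; nothing more can be done
None
```

I handed the job in at about 48 s: the lever is over, all five bottles stand upright under the cover, an empty pocket rests at the loading station, and the last pictures show the other bench items still in place.

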